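# Load the dip carrier with wound bobbins and lock its gate

### The job

Load the steel dip carrier: squeeze the two red tabs of its latch together and turn the latch clockwise as far as it goes, slide the yellow gate fully open, and stand every copper-wound bobbin upright at the bottom of a pocket of its own. Then slide the gate fully shut over them and, squeezing the tabs again, turn the latch all the way back so that the tabs spring out and lock it. Leave the empty white bobbin and the other things on the ledge where they are.

Things in the scene. Friction and masses are not known exactly. Their poses are not given: they have to be found in the camera images.
- carrier: dip carrier, a fixed steel frame 160 mm wide (its x) and 400 mm long (its y, -236 to +164 mm): four pockets in a row along y, a yellow sliding gate over them, a latch with red tabs at the -y end. Origin on the ledge under the middle of the row, z up. Four uprights at x +-72, y +-150 mm; gate channels along x = +-66 to +-81 mm, up to 90 mm above the ledge
- pocket1 (a point): centre of the floor of pocket 1, at y = -108 mm in the carrier's frame, 6 mm above the ledge; axes as the carrier's. The pocket is 54 x 54 mm inside, its walls 28 mm high above the floor; above them the sides are open. A coil standing in it reaches 76 mm above the ledge, under the gate
- pocket2 (a point): centre of the floor of pocket 2, at y = -36 mm in the carrier's frame, 6 mm above the ledge; axes as the carrier's. The pocket is 54 x 54 mm inside, its walls 28 mm high above the floor; above them the sides are open. A coil standing in it reaches 76 mm above the ledge, under the gate
- pocket3 (a point): centre of the floor of pocket 3, at y = 36 mm in the carrier's frame, 6 mm above the ledge; axes as the carrier's. The pocket is 54 x 54 mm inside, its walls 28 mm high above the floor; above them the sides are open. A coil standing in it reaches 76 mm above the ledge, under the gate
- pocket4 (a point): centre of the floor of pocket 4, at y = 108 mm in the carrier's frame, 6 mm above the ledge; axes as the carrier's. The pocket is 54 x 54 mm inside, its walls 28 mm high above the floor; above them the sides are open. A coil standing in it reaches 76 mm above the ledge, under the gate
- gate (a joint): slide of the yellow gate, m: 0 shut, 0.036 fully open (moved to the carrier's +y). A ladder 80 to 86 mm above the ledge: rails along y at x = +-69 mm, four rungs 14 mm wide across x. Shut, a rung is over the middle of each pocket; open, each pocket has a window of 58 mm (y) x 128 mm (x), so let coils in with the fingers on their +-x sides. Rubs with 2 N, stays put; the locked latch blocks it
- gate_handle (a point): middle of the black upright grip plate at the gate's +y end, 108 mm above the ledge; moves with the gate. The plate is 60 mm along the carrier's x, 14 mm thick along y, and stands from 86 to 120 mm above the ledge; axes as the carrier's
- latch (a joint): turn of the latch, rad: 0 locked, 1.25 fully unlocked, growing clockwise seen from above. With the tabs out, their lugs sit in ring notches and it turns at most 0.1 at either end; with both tabs 6 mm or more in, it turns freely; let go in between, it stays, tabs held in. Locked, its cam keeps the gate within 5 mm of shut (or, if the gate was left open, keeps it from shutting)
- latch_grip (a point): on the latch's vertical axis (x -30, y -190 mm in the carrier's frame), 130 mm above the ledge, mid-height of the tabs. Turns with the latch: y runs through both tabs (the carrier's y when locked), -x along the white pointer. Red tabs 24 mm wide, 114 to 142 mm above the ledge, outer faces 56 mm apart (42 pressed in), either side of a black hub 50 x 18 mm; fixed ring below, radius 23, top at 111 mm
- tab_a (a joint): travel of the red tab on the latch's +y side, m: 0 out, 0.007 pressed fully in towards the axis; spring 2.8 N at rest to 7.7 N when in
- tab_b (a joint): the same for the red tab on the latch's -y side
- coil1: copper-wound transformer bobbin: white former with square flanges, wound flush with copper, 46 x 46 mm across, 70 mm high, about 0.3 kg, square hole down the middle. Origin at the centre of its underside, z up; it starts upright. Its four sides are alike (a quarter turn makes no difference) and either pair can be gripped. May be absent (None)
- coil2: copper-wound transformer bobbin: white former with square flanges, wound flush with copper, 46 x 46 mm across, 70 mm high, about 0.3 kg, square hole down the middle. Origin at the centre of its underside, z up; it starts upright. Its four sides are alike (a quarter turn makes no difference) and either pair can be gripped. May be absent (None)
- coil3: copper-wound transformer bobbin: white former with square flanges, wound flush with copper, 46 x 46 mm across, 70 mm high, about 0.3 kg, square hole down the middle. Origin at the centre of its underside, z up; it starts upright. Its four sides are alike (a quarter turn makes no difference) and either pair can be gripped. May be absent (None)
- coil4: copper-wound transformer bobbin: white former with square flanges, wound flush with copper, 46 x 46 mm across, 70 mm high, about 0.3 kg, square hole down the middle. Origin at the centre of its underside, z up; it starts upright. Its four sides are alike (a quarter turn makes no difference) and either pair can be gripped. May be absent (None)
- empty_bobbin: empty white plastic bobbin, 46 x 46 x 70 mm, no copper on it; origin at the centre of its underside. Not to be loaded or moved
- terminal_block: brass terminal block, 34 x 110 x 30 mm, origin at the centre of its underside. Not to be moved
- multimeter: multimeter in a black rubber case lying on its back, 175 x 88 x 43 mm, origin at the centre of its underside. Not to be moved
- insulator: squat green ceramic insulator, 76 mm in diameter, 84 mm high, origin at the centre of its underside. Not to be moved

How it is judged:
By the outcome, as a careful person would: the job done as asked, in the order asked, and still so for the second after the job is handed in, with the robot touching nothing.
Of coil1, coil2, coil3, coil4 only 2 to 4 are there at a start; the rules pass over those that are not, and their reading is None.
At some moment in a run one of coil1, coil2, coil3, coil4 may be knocked a few centimetres aside while the robot is not near it.
It also fails if it takes over 210 s, if anything falls off the work surface, if the arm or the gripper's body presses on something with over 40 N, if the wrist force passes 120 N, or if a joint passes its speed limit or range.

### The arm

A 6-joint arm with a two-finger parallel gripper is mounted at the origin on the work surface. World frame = base frame: x ahead of the robot, y to its left, z up, the work surface at z = 0. Lengths are in m, angles in rad, forces in N, time in s.
With the tool pointing down it reaches from about 0.35 to 0.975 m from the base axis. Payload 4.9 kg.
Tool frame: the origin (TCP) lies at the very end of the fingers, on their centre line; the grasp point (between the pads) lies ctrl.grip_point_offset behind it (ctrl.grip_point_offset is the distance from the TCP to the grasp point, in m); z points along the fingers, y is the line along which they close (so a half turn about z gives the same grasp; the last joint's range is limited). The gripper opens to 85 mm and grips with 20 to 120 N. Pads are 22 mm wide; open, the fingers measure 114 mm over their backs; the gripper's body (76 mm by 85 mm) begins 54 mm behind the grasp point. The pads swing forward as they close: fully open they stand 13 mm farther back than shut.
Start: joints at [1.117, 0.053, 1.613, -0, 1.476, -0.119], TCP at [0.205, 0.59, 0.231] pointing down, gripper open.
Joint ranges: [-3.01, 3.01], [-1.01, 2.22], [0.06, 2.58], [-1.02, 4.17], [0.09, 2.62], [-3.14, 3.14]. Speed limits (rad/s): [2.57, 2.57, 3.14, 3.14, 3.14, 3.14].

### API

Orientations are given as a rotation vector (axis times angle).
In Python, from station import ctrl gives the robot as it stands. The module is installed in compiled form; this text tells all that it offers.
- The arm moves only by the tool drive_tool, never from a script. Its argument "steps" is a list of rows, each an object with "translation": the shift along the tool's x, y, z normalised to -1 to 1, where 1 is 4 cm, a list of three; "angular": the turn, a rotation vector about the tool's x, y, z normalised to -1 to 1, where 1 is 8 degrees, a list of three; "gripper": the opening, from 0 (shut) to 1 (fully open). In form: [{"translation": [dx, dy, dz], "angular": [wx, wy, wz], "gripper": gripper}, ...]. A call has 1 to 8 rows; each row shifts and turns the commanded pose from where the row before left it, along the tool's axes as they then stand; what a row does not reach is not made up. A row lasts 1/8 s, in which the tool goes at most 62.5 mm and 10.7 degrees, less where a joint would pass 70% of its speed; a pose out of reach is approached as far as the arm can. A call with a number of a shift or a turn outside -1 to 1 is refused whole. A call with a gripper value outside its range is refused whole. The fingers move at their own pace and stop on an object; "force" is the grip in N (left out, the last holds). Time passes only in rows, so rows that do not move let the fingers close. It gives the time, the measured TCP pose, the force, the opening and the grip force at its end, in the units of the state.
- ctrl.get_obs(): the state, without advancing time (a new reading comes with each control period).
- ctrl.get_image(name): name is "scene" or "top" or "wrist"; returns a dict with "color" (480x640x3 uint8, red, green, blue), "depth" (480x640 float32, m along the optical axis (not along the pixel's ray), 0 where there is no reading), "fx", "fy", "cx", "cy" (pixels), "R" (3x3) and "t" (3): a world point X has camera coordinates R X + t. Camera axes: x right, y down, z forward; pixel columns grow to the right and rows downward; lengths in m; the calibration is good to about 2 mm. A picture is of the moment at which its call begins.
- ctrl.finish_job(): hands the job in; it is judged then, once.
The state is a dict: "t": time; "q": joint angles; "dq": joint speeds; "effort": joint torques, N m; "tool_pos": TCP position; "tool_rot": TCP orientation; "contact_force": force on the tool from outside, world axes, zero at the start; "wrist_torque": the same for the moment, N m; "opening": finger opening in m; "grip_force": force on a finger pad.
Only numpy, scipy, OpenCV 4.12 (cv2) and the standard library are available. Lean on these libraries where they do the work, as an engineer would, in place of code of your own. Each camera call takes 0.05 s, during which the arm holds its last target. There are 200 camera calls.

## Working session

There is one attempt and no reset: what is moved stays moved. The work goes in short steps, Python scripts to look and compute and a tool call to move; the robot and the scene stay as the last step left them, time stands still between calls to the robot, and variables do not carry over. Pictures are saved under pics/ and viewed, at most 14 in all, crops included, and the job is handed in when it is done.

Besides the shell and the picture viewer there is one more tool, called after "Call:" as name([rows], argument=value, ...), one row to a line, values as JSON. drive_tool: Moves the arm, as the interface text tells. Its arguments: {"type":"object","properties":{"steps":{"type":"array"},"force":{"type":"number"}},"required":["steps"]}

```bash
mkdir -p pics; ls
python3 - <<'E'
from station import ctrl
import cv2,numpy as np
print(ctrl.get_obs(),ctrl.grip_point_offset)
for n in("top","scene"):
    im=ctrl.get_image(n); cv2.imwrite(f"pics/{n}0.png",im["color"][:,:,::-1]); np.savez(f"{n}0.npz",**im)
    print(n,im["R"],im["t"],im["fx"])
E
```

```text
pics
{'t': 0.0, 'q': array([ 1.11701518e+00,  5.33454423e-02,  1.61428392e+00, -5.99891242e-06,
        1.47596753e+00, -1.19024082e-01]), 'dq': array([ 0.00283872, -0.00054052, -0.0003273 , -0.00034469, -0.00094458,
       -0.00077688]), 'effort': array([-2.90627404e-04, -3.93690956e+01, -3.70175529e+01, -1.74523120e-04,
        7.05780520e-03, -1.93313508e-05]), 'tool_pos': array([0.20508352, 0.58974899, 0.2300761 ]), 'tool_rot': array([-5.23288833e-01, -3.09713461e+00,  3.02211812e-03]), 'contact_force': array([ 0.58251848, -0.90483162, -0.2278439 ]), 'wrist_torque': array([ 0.03070699,  0.06022535, -0.00596216]), 'grip_force': 0.0, 'opening': 0.08509471662493186} 0.0187
top [[-0.00358938 -0.99998501 -0.00413455]
 [-0.98873542  0.00416761 -0.14961586]
 [ 0.14963085  0.00355094 -0.98873556]] [0.0401602  0.59461781 0.92295418] 443.90836937513234
scene [[ 0.25470355  0.96694199  0.0122183 ]
 [ 0.82515638 -0.21073273 -0.52412657]
 [-0.5042252   0.1435789  -0.85155273]] [-0.19466863 -0.42565526  1.37612439] 490.91385746717543
```

View pics/top0.png

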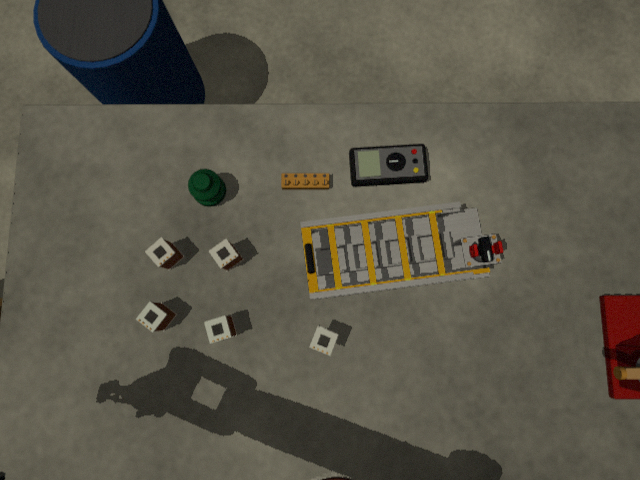

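View pics/scene0.png

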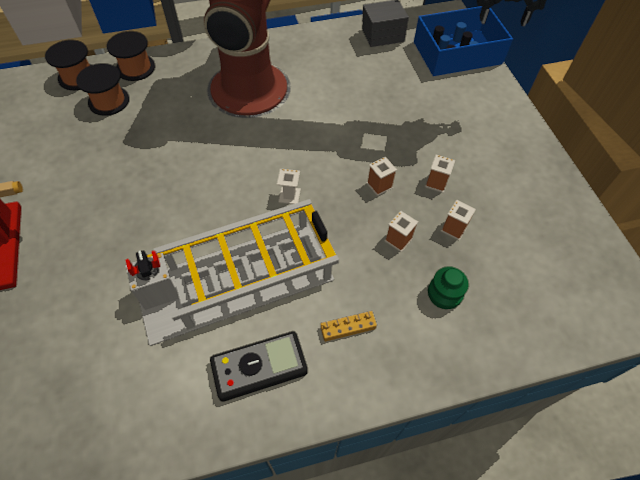

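Top view: four copper coils at about (163,252), (225,254), (154,317) and (219,329), and the empty bobbin at (324,341). The carrier spans (300–500, 205–298), with the gate handle at (309,258) and the latch at (487,249). The scene view agrees.

```bash
cat > h.py <<'E'
import numpy as np,cv2
from station import ctrl
from scipy.spatial.transform import Rotation as Ro
def cloud(im):
    d=im["depth"].astype(float); v,u=np.mgrid[:480,:640]
    P=np.stack([(u-im["cx"])/im["fx"]*d,(v-im["cy"])/im["fy"]*d,d],-1)
    W=(P-im["t"])@im["R"]; W[d<=0]=np.nan
    return W
def masks(im):
    c=im["color"].astype(int); r,g,b=c[...,0],c[...,1],c[...,2]
    return dict(yellow=(r>110)&(g>80)&(b<70)&(r-b>90)&(r-g<90), red=(r>110)&(g<60)&(b<60))
def boxes(im,lo=.062,hi=.08,reg=None):
    """fit squares of points at coil-top height"""
    W=cloud(im); m=(W[...,2]>lo)&(W[...,2]<hi)
    n,L,S,C=cv2.connectedComponentsWithStats(cv2.morphologyEx(m.astype(np.uint8),cv2.MORPH_OPEN,np.ones((2,2)))); out=[]
    for i in range(1,n):
        if S[i,4]<120: continue
        p=W[L==i]; (cx,cy),(w,h),a=cv2.minAreaRect((p[:,:2]*1000).astype(np.float32))
        out.append((cx,cy,w,h,a,np.median(p[:,2])*1000,C[i].round(),np.median(im["color"][L==i],0)))
    return out
def tool():
    o=ctrl.get_obs(); return o["t"],o["tool_pos"],Ro.from_rotvec(o["tool_rot"])
E
python3 - <<'E'
from h import *
for n in("top","scene"):
    im=dict(np.load(n+"0.npz")); print(n)
    for b in boxes(im): print(*[np.round(x,1) for x in b])
    W=cloud(im); M=masks(im)
    fl=W[300:470:10,300:600:10,2] if n=="top" else W[250:300:10,500:560:10,2]
    print("floor",np.nanmedian(fl))
    y=M["yellow"]; nn,L,S,C=cv2.connectedComponentsWithStats(y.astype(np.uint8))
    for i in range(1,nn):
        if S[i,4]>40:
            p=W[L==i]; print("Y",S[i],C[i].round(),np.nanmedian(p,0).round(4),cv2.minAreaRect((p[:,:2]*1000).astype(np.float32)))
    r=M["red"]&(W[...,2]>.1)&(W[...,2]<.16)
    nn,L,S,C=cv2.connectedComponentsWithStats(r.astype(np.uint8))
    for i in range(1,nn):
        if S[i,4]>20:
            p=W[L==i]; p=p[p[:,2]>.135]; print("R",S[i],C[i].round(),len(p),p.mean(0).round(4) if len(p) else 0)
    b=(W[...,2]>.113)&(W[...,2]<.126)&(im["color"].max(-1)<60)
    nn,L,S,C=cv2.connectedComponentsWithStats(b.astype(np.uint8))
    for i in range(1,nn):
        if S[i,4]>30:
            p=W[L==i]; print("B",S[i],C[i].round(),p.mean(0).round(4),cv2.minAreaRect((p[:,:2]*1000).astype(np.float32)))
    if n=="top":
        m=(W[...,2]>.078)&(W[...,2]<.098); m[:200]=0;m[305:]=0;m[:,:290]=0;m[:,510:]=0
        p=W[m]; print("frame",cv2.minAreaRect((p[:,:2]*1000).astype(np.float32)))
cv2.imwrite("pics/z.png",cv2.resize(np.load("top0.npz")["color"][195:305,290:515,::-1],(800,391)))
E
```

```text
top
726.7 283.9 65.0 64.9 0.3 67.5 [205. 186.] [10. 44. 22.]
574.1 376.7 44.7 57.9 43.1 68.7 [161. 253.] [156. 152. 133.]
578.8 245.6 58.7 53.7 36.5 68.9 [224. 255.] [157. 153. 134.]
438.5 393.0 41.4 72.4 41.8 nan [152. 318.] [155. 155. 136.]
413.2 252.4 45.5 60.2 16.8 68.8 [218. 330.] [157. 157. 138.]
389.0 23.3 49.4 49.3 68.2 nan [324. 342.] [157. 155. 137.]
floor -0.0011756878857015407
Y [282 174  47  13 362] [303. 180.] [0.7513 0.073  0.0218] ((751.0448608398438, 66.35124206542969), (105.54246520996094, 30.677806854248047), 89.12467956542969)
Y [ 301  210  189   83 2492] [378. 252.] [ 0.5775 -0.0732  0.0851] ((584.860595703125, -123.61785888671875), (136.0514373779297, 378.8506164550781), 7.442724227905273)
R [498 241   5  12  36] [500. 246.] 36 [ 0.5779 -0.3198  0.141 ]
R [474 245   4  11  33] [476. 250.] 33 [ 0.5711 -0.2713  0.141 ]
B [477 239   7  23  49] [480. 251.] [ 0.5715 -0.287   0.1201] ((573.582763671875, -286.3039245605469), (45.33234786987305, 3.104999542236328), 7.542254447937012)
B [305 244  10  29 183] [309. 258.] [0.5596 0.0544 0.1185] ((559.7003173828125, 54.5138
[... 1199 characters left out ...]
.0771  0.0854] ((nan, nan), (nan, 0.0), nan)
Y [321 312  55  27 674] [348. 325.] [0.7554 0.0628 0.0218] ((755.4672241210938, 64.94981384277344), (108.49102020263672, 33.41513442993164), 87.92561340332031)
R [152 251   7  12  48] [155. 256.] 42 [ 0.5754 -0.2715  0.1411]
R [126 259   6  11  38] [128. 264.] 37 [ 0.5814 -0.3205  0.1414]
R [132 266   5   8  28] [134. 269.] 0 0
B [220  54  49  17 213] [245.  65.] [ 0.0549 -0.0058  0.1195] ((44.93616485595703, -6.7142486572265625), (123.5787582397461, 52.086708068847656), 81.16830444335938)
B [312 211  15  25 148] [319. 223.] [0.5659 0.0526 0.1187] ((564.5581665039062, 52.761322021484375), (57.41242218017578, 11.527864456176758), 8.231925964355469)
```

View pics/z.png

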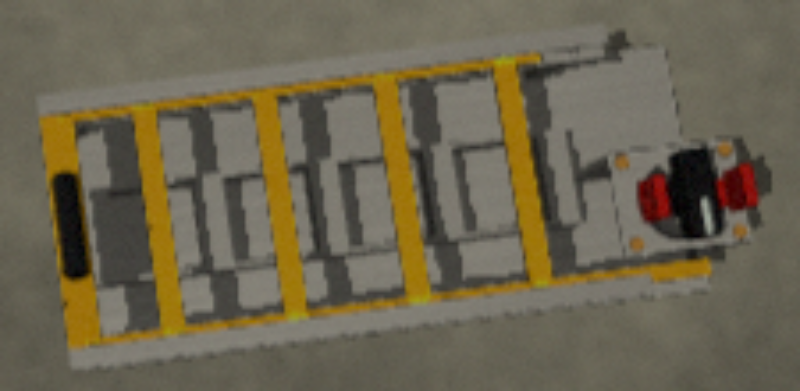

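```bash
cat >> h.py <<'E'
def plan(xy,z,yaw=None):
    """yaw deg = direction of tool y. prints turn (tool z, units of 8deg) and shift in tool axes AFTER the turn, and before; units of 4cm"""
    t,p,R=tool(); y0=np.degrees(np.arctan2(R.as_matrix()[1,1],R.as_matrix()[0,1]))
    if yaw is None: yaw=y0
    dy=(yaw-y0+180)%360-180
    a=np.radians(yaw); Y=np.array([np.cos(a),np.sin(a),0]); Z=np.array([0,0,-1.]); T=np.stack([np.cross(Y,Z),Y,Z],1)
    d=np.array([*xy,z])-p
    er=(R.inv()*Ro.from_matrix(T)).as_rotvec()
    print("t %.2f pos"%t,p.round(4),"yaw %.2f"%y0,"| rot units",(np.degrees(er)/8).round(3),"| before-turn shift",(R.inv().apply(d)/.04).round(3),"| after-turn shift",(T.T@d/.04).round(3))
def carr(O,a,x,y):
    a=np.radians(a); return np.array([O[0]+x*np.cos(a)-y*np.sin(a),O[1]+x*np.sin(a)+y*np.cos(a)])
E
python3 - <<'E'
from h import *
plan((.577,-.296),.30,97.3)
im=ctrl.get_image("wrist"); t,p,R=tool(); print("cam in tool", R.inv().apply(-im["R"].T@im["t"]-p), (im["R"]@R.as_matrix()).round(3), im["fx"])
E
```

```text
t 0.10 pos [0.2051 0.5898 0.2302] yaw 70.82 | rot units [-0.012 -0.005 -3.311] | before-turn shift [-16.057 -17.863  -1.716] | after-turn shift [ -6.407 -23.146  -1.745]
cam in tool [ 0.07801138  0.00141973 -0.14216813] [[ 0.001  1.     0.001]
 [-0.953  0.002 -0.305]
 [-0.305 -0.001  0.953]] 364.9590472912188
```

Call:
drive_tool([
  {"translation":[-0.67,-0.74,-0.2],"angular":[0,0,0],"gripper":1},
  {"translation":[-0.67,-0.74,-0.2],"angular":[0,0,0],"gripper":1},
  {"translation":[-0.67,-0.74,-0.2],"angular":[0,0,0],"gripper":1},
  {"translation":[-0.67,-0.74,-0.2],"angular":[0,0,0],"gripper":1},
  {"translation":[-0.67,-0.74,-0.2],"angular":[0,0,0],"gripper":1},
  {"translation":[-0.67,-0.74,-0.2],"angular":[0,0,0],"gripper":1},
  {"translation":[-0.67,-0.74,-0.2],"angular":[0,0,0],"gripper":1},
  {"translation":[-0.67,-0.74,-0.2],"angular":[0,0,0],"gripper":1},
])

```text
t: 1.15
tool_pos: [0.3302, 0.2949, 0.2953]
tool_rot: [-0.523, -3.098, 0.0]
contact_force: [0.0, 0.6, 0.5]
opening: 0.0854
grip_force: 0.0
```

Call:
drive_tool([
  {"translation":[-0.67,-0.74,0],"angular":[0,0,0],"gripper":1},
  {"translation":[-0.67,-0.74,0],"angular":[0,0,0],"gripper":1},
  {"translation":[-0.67,-0.74,0],"angular":[0,0,0],"gripper":1},
  {"translation":[-0.67,-0.74,0],"angular":[0,0,0],"gripper":1},
  {"translation":[-0.67,-0.74,0],"angular":[0,0,0],"gripper":1},
  {"translation":[-0.67,-0.74,0],"angular":[0,0,0],"gripper":1},
  {"translation":[-0.67,-0.74,0],"angular":[0,0,0],"gripper":1},
  {"translation":[-0.67,-0.74,0],"angular":[0,0,0],"gripper":1},
])

```text
t: 2.15
tool_pos: [0.4549, 0.0008, 0.295]
tool_rot: [-0.524, -3.097, -0.0]
contact_force: [1.0, 0.7, -0.2]
opening: 0.0858
grip_force: 0.0
```

Call:
drive_tool([
  {"translation":[-0.67,-0.74,0],"angular":[0,0,0],"gripper":1},
  {"translation":[-0.67,-0.74,0],"angular":[0,0,0],"gripper":1},
  {"translation":[-0.67,-0.74,0],"angular":[0,0,0],"gripper":1},
  {"translation":[0,0,0],"angular":[0,0,-0.8],"gripper":1},
  {"translation":[0,0,0],"angular":[0,0,-0.8],"gripper":1},
  {"translation":[0,0,0],"angular":[0,0,-0.9],"gripper":1},
  {"translation":[0,0,0],"angular":[0,0,-0.8],"gripper":1},
  {"translation":[0,0,0],"angular":[0,0,0],"gripper":1},
])

```text
t: 3.15
tool_pos: [0.5013, -0.1081, 0.2949]
tool_rot: [0.196, -3.135, -0.0]
contact_force: [-0.1, 0.3, 0.2]
opening: 0.0854
grip_force: 0.0
```

Run:
```python
from h import *
im=ctrl.get_image("wrist"); np.savez("w1.npz",**im); cv2.imwrite("pics/w1.png",im["color"][:,:,::-1])
W=cloud(im); M=masks(im)
for nm,m in (("red",M["red"]&(W[...,2]>.134)&(W[...,2]<.15)),("dark",(im["color"].max(-1)<60)&(W[...,2]>.11)&(W[...,2]<.15))):
    n,L,S,C=cv2.connectedComponentsWithStats(m.astype(np.uint8))
    for i in range(1,n):
        if S[i,4]>60:
            p=W[L==i]; print(nm,S[i],C[i].round(),p.mean(0).round(4),cv2.minAreaRect((p[:,:2]*1000).astype(np.float32)))
plan((.577,-.296),.30,97.3)
```

```text
red [ 61 264  10  23 106] [ 66. 275.] [ 0.578  -0.3197  0.1417] ((578.018310546875, -319.69683837890625), (21.197322845458984, 5.770991325378418), 4.675781726837158)
red [118 264   8  23 107] [122. 275.] [ 0.5716 -0.2708  0.1418] ((571.9063110351562, -270.9600524902344), (21.194272994995117, 4.628647804260254), 6.3866705894470215)
dark [  70  239   64   57 1894] [101. 267.] [ 0.5723 -0.2959  0.1292] ((573.1092529296875, -298.43743896484375), (40.7343635559082, 49.99846649169922), 76.25408935546875)
dark [464 262  22  58 861] [474. 291.] [0.5577 0.0527 0.1176] ((558.9338989257812, 53.92474365234375), (57.50053405761719, 11.842172622680664), 7.09058141708374)
t 3.20 pos [ 0.5013 -0.1082  0.295 ] yaw 97.11 | rot units [ 0.001 -0.003 -0.024] | before-turn shift [-1.296 -4.894 -0.126] | after-turn shift [-1.28  -4.898 -0.125]
```

View pics/w1.png

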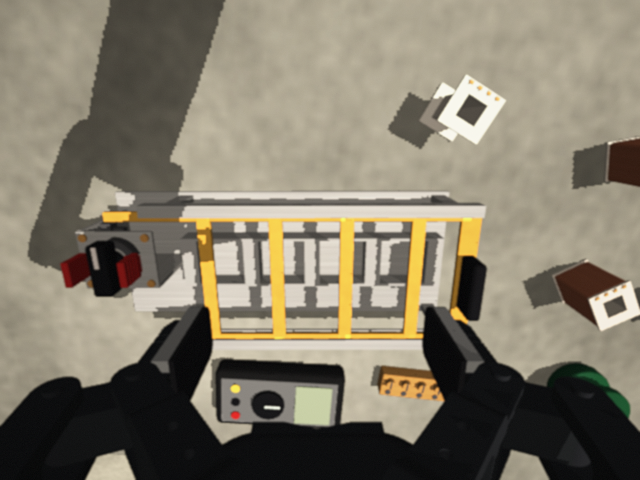

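Wrist view: latch hub at (101,267) with red tabs at (66,275) and (122,275). The four rungs are at columns 207, 278, 347 and 416, and the handle is at (474,291).

Run:
```python
from h import *
for f in("w1.npz","top0.npz"):
    im=dict(np.load(f)); W=cloud(im); m=masks(im)["yellow"]&(abs(W[...,2]-.086)<.008)
    p=W[m]; a=np.radians(7.3); c,s=np.cos(a),np.sin(a); O=np.array([.5802,-.1032])
    d=p[:,:2]-O; x=d[:,0]*c+d[:,1]*s; y=-d[:,0]*s+d[:,1]*c
    for yc in(-.108,-.036,.036,.108):
        for xr in ((-.05,-.02),(.02,.05)):
            k=(x>xr[0])&(x<xr[1])&(abs(y-yc)<.02); print(yc,xr,k.sum(),((y[k].min()+y[k].max())/2).round(4),y[k].mean().round(4),end=' | ')
        print()
    k=abs(y)<.1; print("x",x[k].min(),x[k].max())
    h=W[(im["color"].max(-1)<60)&(abs(W[...,2]-.1)<.022)]; 
plan((.575,-.2953),.18,97.3)
```

```text
-0.108 (-0.05, -0.02) 315 -0.1075 -0.1075 | -0.108 (0.02, 0.05) 42 -0.1072 -0.1037 | 
-0.036 (-0.05, -0.02) 3 -0.0357 -0.0378 | -0.036 (0.02, 0.05) 13 -0.0292 -0.0293 | 
0.036 (-0.05, -0.02) 4 0.0295 0.0294 | 0.036 (0.02, 0.05) 10 0.0298 0.0298 | 
0.108 (-0.05, -0.02) 71 0.1083 0.1055 | 0.108 (0.02, 0.05) 40 0.1016 0.1016 | 
x -0.06472278733560113 0.07116197198010642
-0.108 (-0.05, -0.02) 93 -0.1079 -0.1081 | -0.108 (0.02, 0.05) 90 -0.1087 -0.1085 | 
-0.036 (-0.05, -0.02) 95 -0.0361 -0.0364 | -0.036 (0.02, 0.05) 90 -0.0363 -0.0365 | 
0.036 (-0.05, -0.02) 93 0.0357 0.0357 | 0.036 (0.02, 0.05) 90 0.0353 0.0353 | 
0.108 (-0.05, -0.02) 91 0.1074 0.1075 | 0.108 (0.02, 0.05) 87 0.1074 0.1073 | 
x -0.0673836327588011 0.06960297415936288
t 3.20 pos [ 0.5013 -0.1082  0.295 ] yaw 97.11 | rot units [ 0.001 -0.003 -0.024] | before-turn shift [-1.25  -4.871  2.874] | after-turn shift [-1.232 -4.874  2.875]
```

Call:
drive_tool([
  {"translation":[-0.25,-0.97,0.4],"angular":[0,0,0],"gripper":1},
  {"translation":[-0.25,-0.97,0.4],"angular":[0,0,0],"gripper":1},
  {"translation":[-0.25,-0.97,0.4],"angular":[0,0,0],"gripper":1},
  {"translation":[-0.25,-0.97,0.4],"angular":[0,0,0],"gripper":1},
  {"translation":[-0.25,-0.98,0.4],"angular":[0,0,0],"gripper":1},
  {"translation":[0,0,0],"angular":[0,0,-0.03],"gripper":1},
  {"translation":[0,0,0.5],"angular":[0,0,0],"gripper":1},
  {"translation":[0,0,0],"angular":[0,0,0],"gripper":1},
])

```text
t: 4.2
tool_pos: [0.5743, -0.293, 0.1928]
tool_rot: [0.205, -3.132, -0.004]
contact_force: [0.2, 0.7, -0.2]
opening: 0.0853
grip_force: 0.0
```

Run:
```python
from h import *
im=ctrl.get_image("wrist"); np.savez("w2.npz",**im); cv2.imwrite("pics/w2.png",im["color"][:,:,::-1])
W=cloud(im); M=masks(im)
m=M["red"]&(W[...,2]>.134)&(W[...,2]<.15)
n,L,S,C=cv2.connectedComponentsWithStats(m.astype(np.uint8))
for i in range(1,n):
    if S[i,4]>60:
        p=W[L==i]; print(S[i],C[i].round(),p.mean(0).round(4),cv2.minAreaRect((p[:,:2]*1000).astype(np.float32)))
plan((.575,-.2953),.116,97.3)
```

```text
[262 242  14  43 483] [268. 263.] [ 0.5762 -0.3194  0.1411] ((577.6032104492188, -319.54736328125), (23.510950088500977, 7.275432109832764), 7.376497268676758)
[347 244  12  41 398] [353. 264.] [ 0.5707 -0.2716  0.1414] ((571.3683471679688, -271.54400634765625), (23.355688095092773, 5.876827239990234), 7.160645961761475)
t 4.25 pos [ 0.5748 -0.2933  0.1941] yaw 97.50 | rot units [ 0.012 -0.012  0.025] | before-turn shift [-0.002 -0.053  1.951] | after-turn shift [ 1.000e-03 -5.000e-02  1.951e+00]
```

Call:
drive_tool([
  {"translation":[0,-0.05,0.5],"angular":[0,0,0],"gripper":1},
  {"translation":[0,0,0.5],"angular":[0,0,0],"gripper":1},
  {"translation":[0,0,0.5],"angular":[0,0,0],"gripper":1},
  {"translation":[0,0,0.45],"angular":[0,0,0],"gripper":1},
  {"translation":[0,0,0],"angular":[0,0,0],"gripper":0.45},
  {"translation":[0,0,0],"angular":[0,0,0],"gripper":0.45},
  {"translation":[0,0,0],"angular":[0,0,0],"gripper":0.45},
  {"translation":[0,0,0],"angular":[0,0,0],"gripper":0.45},
], force=35)

```text
t: 5.25
tool_pos: [0.5762, -0.2966, 0.1202]
tool_rot: [-0.204, 3.134, 0.0]
contact_force: [-5.0, 3.0, 6.8]
opening: 0.0397
grip_force: 37.8
```

Call:
drive_tool([
  {"translation":[0,0,0],"angular":[0,0,0],"gripper":0.45},
  {"translation":[0,0,0],"angular":[0,0,0],"gripper":0.4},
  {"translation":[0,0,0],"angular":[0,0,0],"gripper":0.4},
  {"translation":[0,0,0],"angular":[0,0,0],"gripper":0.4},
])

```text
t: 5.75
tool_pos: [0.5762, -0.2966, 0.1202]
tool_rot: [-0.204, 3.134, 0.0]
contact_force: [-4.0, 3.6, 6.4]
opening: 0.0396
grip_force: 37.8
```

Call:
drive_tool([
  {"translation":[0,0,-0.1],"angular":[0,0,0],"gripper":0.4},
  {"translation":[0,0,0],"angular":[0,0,0.5],"gripper":0.4},
  {"translation":[0,0,0],"angular":[0,0,0.75],"gripper":0.4},
  {"translation":[0,0,0],"angular":[0,0,0.75],"gripper":0.4},
  {"translation":[0,0,0],"angular":[0,0,0.75],"gripper":0.4},
  {"translation":[0,0,0],"angular":[0,0,0.75],"gripper":0.4},
])

```text
t: 6.5
tool_pos: [0.5759, -0.2971, 0.1205]
tool_rot: [0.565, 3.089, -0.001]
contact_force: [2.4, -1.9, -7.0]
opening: 0.0392
grip_force: 39.7
```

Run:
```python
from h import *
plan((.5745,-.2955),.12,97.4-71.6); o=ctrl.get_obs(); print(o["contact_force"],o["wrist_torque"],o["opening"])
im=ctrl.get_image("wrist"); cv2.imwrite("pics/w3.png",im["color"][200:,100:540,::-1])
```

```text
t 6.50 pos [ 0.5759 -0.2971  0.1205] yaw 69.27 | rot units [-2.000e-03  9.000e-03  5.434e+00] | before-turn shift [0.048 0.025 0.013] | after-turn shift [ 0.052 -0.015  0.013]
[ 2.37158581 -1.85489063 -7.01010575] [-0.32437988 -0.36799327  0.10556151] 0.03916669705550786
```

View pics/w3.png

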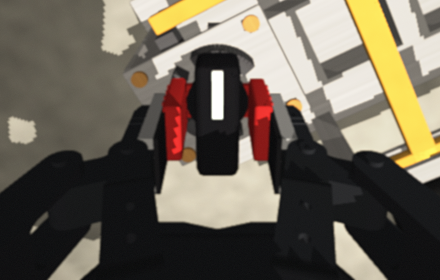

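The picture shows the tabs squeezed flush and the hub turning with the tool. I'll continue the turn.

Call:
drive_tool([
  {"translation":[0,0,0.03],"angular":[0,0,0.8],"gripper":0.4},
  {"translation":[0,0,0],"angular":[0,0,0.8],"gripper":0.4},
  {"translation":[0,0,0],"angular":[0,0,0.8],"gripper":0.4},
  {"translation":[0,0,0],"angular":[0,0,0.8],"gripper":0.4},
  {"translation":[0,0,0],"angular":[0,0,0.8],"gripper":0.4},
  {"translation":[0,0,0],"angular":[0,0,0.8],"gripper":0.4},
  {"translation":[0,0,0],"angular":[0,0,0.6],"gripper":0.4},
  {"translation":[0,0,0],"angular":[0,0,0.3],"gripper":0.4},
])

```text
t: 7.55
tool_pos: [0.5754, -0.2978, 0.1205]
tool_rot: [1.713, 2.633, -0.004]
contact_force: [-1.3, -2.5, -2.3]
opening: 0.0391
grip_force: 40.8
```

Run:
```python
from h import *
plan((.5745,-.2955),.12,97.4-71.6); o=ctrl.get_obs(); print(o["contact_force"],o["wrist_torque"],o["opening"])
im=ctrl.get_image("wrist"); W=cloud(im)
m=masks(im)["red"]&(W[...,2]>.134)&(W[...,2]<.15)
n,L,S,C=cv2.connectedComponentsWithStats(m.astype(np.uint8))
c=[W[L==i].mean(0) for i in range(1,n) if S[i,4]>60]; print(c); d=c[0]-c[1]; print(np.degrees(np.arctan2(d[1],d[0])))
```

```text
t 7.55 pos [ 0.5754 -0.2978  0.1205] yaw 23.91 | rot units [-0.013  0.012 -0.236] | before-turn shift [0.062 0.004 0.011] | after-turn shift [0.062 0.006 0.011]
[-1.3147803  -2.47333999 -2.25997863] [-0.42642761  0.26445906  0.61121652] 0.0390553471684608
[array([ 0.55892879, -0.29969929,  0.1410329 ]), array([ 0.58935579, -0.28562075,  0.14091508])]
-155.1700752824163
```

Call:
drive_tool([
  {"translation":[0,0,0],"angular":[0,0,0],"gripper":1},
  {"translation":[0,0,0],"angular":[0,0,0],"gripper":1},
  {"translation":[0,0,0],"angular":[0,0,0],"gripper":1},
  {"translation":[0,0,-0.5],"angular":[0,0,0],"gripper":1},
  {"translation":[0,0,-0.9],"angular":[0,0,0],"gripper":1},
  {"translation":[0,0,-0.8],"angular":[0,0,-1],"gripper":1},
  {"translation":[0,0,0],"angular":[0,0,-1],"gripper":1},
  {"translation":[0,0,0],"angular":[0,0,-1],"gripper":1},
])

```text
t: 8.6
tool_pos: [0.5767, -0.2972, 0.2115]
tool_rot: [1.121, 2.93, -0.001]
contact_force: [-1.0, 0.8, 0.7]
opening: 0.0853
grip_force: 0.0
```

Call:
drive_tool([
  {"translation":[0,0,0],"angular":[0,0,-1],"gripper":1},
  {"translation":[0,0,0],"angular":[0,0,-1],"gripper":1},
  {"translation":[0,0,0],"angular":[0,0,-1],"gripper":1},
  {"translation":[0,0,0],"angular":[0,0,-1],"gripper":1},
  {"translation":[0,0,0],"angular":[0,0,-1],"gripper":1},
  {"translation":[0,0,0],"angular":[0,0,-1],"gripper":1},
  {"translation":[0,0,0],"angular":[0,0,-0.2],"gripper":1},
  {"translation":[0,0,0],"angular":[0,0,0],"gripper":1},
])

```text
t: 9.6
tool_pos: [0.5761, -0.2969, 0.2093]
tool_rot: [-0.202, 3.134, -0.001]
contact_force: [0.0, 0.1, -0.2]
opening: 0.0855
grip_force: 0.0
```

Run:
```python
from h import *
im=ctrl.get_image("wrist"); W=cloud(im); cv2.imwrite("pics/w4.png",im["color"][:,:,::-1])
m=masks(im)["red"]&(W[...,2]>.12)&(W[...,2]<.15)
n,L,S,C=cv2.connectedComponentsWithStats(m.astype(np.uint8))
c=[W[L==i].mean(0) for i in range(1,n) if S[i,4]>60]; print(c,[S[i] for i in range(1,n) if S[i,4]>60]); d=c[0]-c[1]; print(np.degrees(np.arctan2(d[1],d[0])),np.linalg.norm(d[:2]))
plan((.5608,.0544),.2,97.3)
```

```text
[array([ 0.55139388, -0.30596023,  0.13873568]), array([ 0.59615348, -0.28442615,  0.14143282])] [array([286, 200,  39,  28, 652], dtype=int32), array([313, 278,  35,  19, 293], dtype=int32)]
-154.30754872325537 0.049670292979196284
t 9.65 pos [ 0.576  -0.2968  0.209 ] yaw 97.38 | rot units [-0.004  0.006  0.01 ] | before-turn shift [-0.751  8.757  0.219] | after-turn shift [-0.739  8.758  0.224]
```

View pics/w4.png

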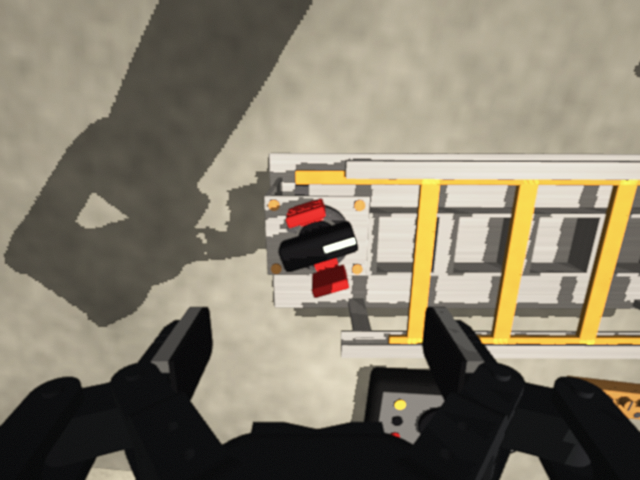

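Latch is turned and both tabs (305,212) and (329,281) have sprung out. Next is the handle.

Call:
drive_tool([
  {"translation":[-0.09,1,0],"angular":[0,0,0],"gripper":1},
  {"translation":[-0.09,1,0],"angular":[0,0,0],"gripper":1},
  {"translation":[-0.09,1,0],"angular":[0,0,0],"gripper":1},
  {"translation":[-0.09,1,0],"angular":[0,0,0],"gripper":1},
  {"translation":[-0.09,1,0],"angular":[0,0,0],"gripper":1},
  {"translation":[-0.1,1,0],"angular":[0,0,0],"gripper":1},
  {"translation":[-0.1,1,0],"angular":[0,0,0],"gripper":1},
  {"translation":[-0.1,1,0],"angular":[0,0,0],"gripper":1},
])

```text
t: 10.65
tool_pos: [0.5639, 0.0258, 0.2085]
tool_rot: [-0.202, 3.135, 0.0]
contact_force: [0.6, 0.4, -0.7]
opening: 0.0855
grip_force: 0.0
```

Call:
drive_tool([
  {"translation":[0,0.76,0],"angular":[0,0,0],"gripper":1},
  {"translation":[0,0,0.9],"angular":[0,0,0],"gripper":1},
  {"translation":[0,0,0.9],"angular":[0,0,0],"gripper":1},
  {"translation":[0,0,0.8],"angular":[0,0,0],"gripper":1},
  {"translation":[0,0,0.15],"angular":[0,0,0],"gripper":0.1},
  {"translation":[0,0,0],"angular":[0,0,0],"gripper":0.1},
  {"translation":[0,0,0],"angular":[0,0,0],"gripper":0.1},
  {"translation":[0,0,0],"angular":[0,0,0],"gripper":0.1},
])

```text
t: 11.65
tool_pos: [0.5612, 0.0545, 0.0999]
tool_rot: [-0.204, 3.132, -0.001]
contact_force: [-1.1, 1.2, 9.2]
opening: 0.013
grip_force: 40.4
```

Call:
drive_tool([
  {"translation":[0,0,0],"angular":[0,0,0],"gripper":0.1},
  {"translation":[0,0,0],"angular":[0,0,0],"gripper":0.1},
  {"translation":[0,0,0],"angular":[0,0,0],"gripper":0.1},
  {"translation":[0,0,0],"angular":[0,0,0],"gripper":0.1},
])

```text
t: 12.15
tool_pos: [0.5612, 0.0545, 0.1]
tool_rot: [-0.204, 3.132, -0.001]
contact_force: [-1.4, -1.6, 6.3]
opening: 0.013
grip_force: 39.3
```

Call:
drive_tool([
  {"translation":[0,0.15,-0.05],"angular":[0,0,0],"gripper":0.1},
  {"translation":[0,0.2,0],"angular":[0,0,0],"gripper":0.1},
  {"translation":[0,0.2,0],"angular":[0,0,0],"gripper":0.1},
  {"translation":[0,0.2,0],"angular":[0,0,0],"gripper":0.1},
  {"translation":[0,0.15,0],"angular":[0,0,0],"gripper":0.1},
  {"translation":[0,0.1,0],"angular":[0,0,0],"gripper":0.1},
  {"translation":[0,0,0],"angular":[0,0,0],"gripper":0.1},
])

```text
t: 13.02
tool_pos: [0.5566, 0.0903, 0.1]
tool_rot: [-0.204, 3.131, -0.014]
contact_force: [7.4, -15.6, -4.8]
opening: 0.0134
grip_force: 38.1
```

Call:
drive_tool([
  {"translation":[0,0,0],"angular":[0,0,0],"gripper":0.9},
  {"translation":[0,0,0],"angular":[0,0,0],"gripper":0.9},
  {"translation":[0,0,0],"angular":[0,0,0],"gripper":1},
  {"translation":[0,0,-0.8],"angular":[0,0,0],"gripper":1},
  {"translation":[0,0,-1],"angular":[0,0,0],"gripper":1},
  {"translation":[0,0,-1],"angular":[0,0,0],"gripper":1},
  {"translation":[0.3,0.9,-1],"angular":[0,0,0],"gripper":1},
  {"translation":[0.3,0.9,-1],"angular":[0,0,0],"gripper":1},
])

```text
t: 14.02
tool_pos: [0.521, 0.1634, 0.2934]
tool_rot: [-0.203, 3.135, 0.001]
contact_force: [0.6, -0.0, -0.9]
opening: 0.0852
grip_force: 0.0
```

Call:
drive_tool([
  {"translation":[0.3,0.9,-1],"angular":[0,0,0],"gripper":1},
  {"translation":[0.3,0.9,0],"angular":[0,0,0],"gripper":1},
  {"translation":[0.3,0.9,0],"angular":[0,0,0],"gripper":1},
  {"translation":[0.3,0.9,0],"angular":[0,0,0],"gripper":1},
  {"translation":[0.3,0.9,0],"angular":[0,0,0],"gripper":1},
  {"translation":[0,0,0],"angular":[0,0,0],"gripper":1},
  {"translation":[0,0,0],"angular":[0,0,0],"gripper":1},
])

```text
t: 14.9
tool_pos: [0.4388, 0.3331, 0.332]
tool_rot: [0.205, -3.135, 0.001]
contact_force: [0.3, 0.0, -0.6]
opening: 0.0854
grip_force: 0.0
```

```bash
cat >> h.py <<'E'
def coils(name="wrist",save=None):
    """white flange tops at 70 mm: square fits -> x,y mm, sizes, edge angle mod 90"""
    im=ctrl.get_image(name); W=cloud(im); c=im["color"].astype(int)
    if save: cv2.imwrite(save,im["color"][:,:,::-1])
    m=(W[...,2]>.064)&(W[...,2]<.076)&(W[...,0]>.3)&(W[...,1]>-.05)
    sh=m.astype(np.uint8)
    sh=cv2.morphologyEx(sh,cv2.MORPH_OPEN,np.ones((3,3)))
    n,L,S,C=cv2.connectedComponentsWithStats(sh); out=[]
    for i in range(1,n):
        if S[i,4]<150: continue
        # contour pixels projected on the plane z=.07 by ray
        cs,_=cv2.findContours((L==i).astype(np.uint8),cv2.RETR_EXTERNAL,cv2.CHAIN_APPROX_NONE); q=max(cs,key=len)[:,0,:].astype(float)
        r=np.stack([(q[:,0]-im["cx"])/im["fx"],(q[:,1]-im["cy"])/im["fy"],np.ones(len(q))],-1)@im["R"]; o=-im["R"].T@im["t"]
        P=o+r*((.07-o[2])/r[:,2])[:,None]
        (x,y),(w,h),a=cv2.minAreaRect((P[:,:2]*1000).astype(np.float32))
        out.append((round(x,1),round(y,1),round(w,1),round(h,1),round(a%90,1),C[i].round().tolist(),np.median(c[L==i],0).tolist()))
    return out
E
python3 - <<'E'
from h import *
for n in("wrist","top"):
    print(n); [print(*b) for b in coils(n,f"pics/c_{n}.png")]
plan((.5,.3),.3)
E
```

```text
wrist
394.3 28.3 47.7 46.8 68.1 [34.0, 116.0] [126.0, 116.0, 104.0]
418.1 247.4 46.0 46.5 17.3 [241.0, 166.0] [243.0, 236.0, 222.0]
444.4 385.7 46.1 45.5 53.5 [362.0, 206.0] [244.0, 237.0, 224.0]
575.4 240.8 47.1 48.3 36.5 [227.0, 295.0] [242.0, 234.0, 218.0]
578.6 374.4 47.9 46.6 42.8 [335.0, 310.0] [242.0, 234.0, 218.0]
720.7 289.7 63.2 51.7 81.8 [257.0, 394.0] [29.0, 77.0, 43.0]
top
729.3 286.2 60.6 56.6 1.8 [204.0, 185.0] [11.0, 47.0, 24.0]
579.0 373.1 46.8 46.4 42.1 [160.0, 252.0] [162.0, 158.0, 139.0]
575.5 238.3 47.4 45.9 36.1 [223.0, 254.0] [163.0, 159.0, 140.0]
444.2 373.8 58.1 33.3 3.1 [156.0, 317.0] [161.0, 161.0, 141.0]
417.6 245.9 45.8 46.4 17.0 [217.0, 329.0] [162.0, 163.0, 143.0]
393.4 26.5 45.9 45.9 67.7 [323.0, 341.0] [91.0, 86.0, 76.0]
t 15.00 pos [0.4392 0.3325 0.332 ] yaw 97.40 | rot units [-0.002 -0.001 -0.   ] | before-turn shift [-1.403 -1.002  0.801] | after-turn shift [-1.403 -1.002  0.801]
```

View pics/c_wrist.png

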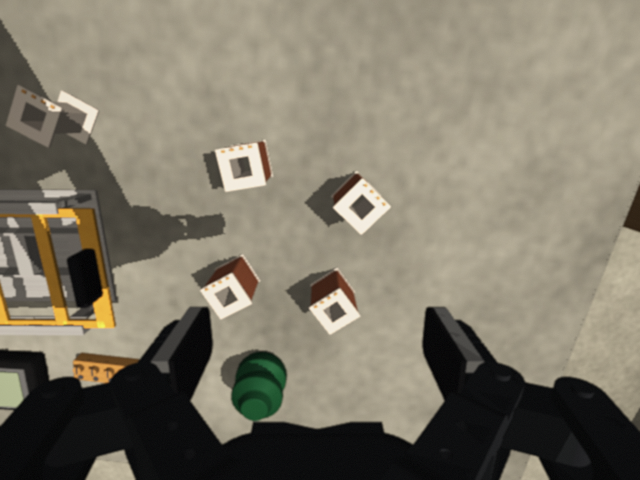

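Call:
drive_tool([
  {"translation":[0,0,0.3],"angular":[0,0,1],"gripper":1},
  {"translation":[0,0,0.3],"angular":[0,0,1],"gripper":1},
  {"translation":[0,0,0.3],"angular":[0,0,1],"gripper":1},
  {"translation":[0,0,0.3],"angular":[0,0,1],"gripper":1},
  {"translation":[0,0,0.3],"angular":[0,0,1],"gripper":1},
  {"translation":[0,0,0.3],"angular":[0,0,1],"gripper":1},
  {"translation":[0,0,0.3],"angular":[0,0,1],"gripper":1},
  {"translation":[0,0,0.3],"angular":[0,0,1],"gripper":1},
])

```text
t: 16.0
tool_pos: [0.4395, 0.3323, 0.2357]
tool_rot: [1.497, 2.762, -0.0]
contact_force: [-0.3, -0.1, 0.2]
opening: 0.0856
grip_force: 0.0
```

Call:
drive_tool([
  {"translation":[0,0,0.3],"angular":[0,0,1],"gripper":1},
  {"translation":[0,0,0],"angular":[0,0,1],"gripper":1},
  {"translation":[0,0,0],"angular":[0,0,0],"gripper":1},
])

```text
t: 16.38
tool_pos: [0.4393, 0.3324, 0.224]
tool_rot: [1.858, 2.533, -0.0]
contact_force: [-0.2, 0.4, 0.1]
opening: 0.0858
grip_force: 0.0
```

Run:
```python
from h import *
[print(*b) for b in coils("wrist")]
plan((.4181,.2474),.13,17.3)
```

```text
445.0 385.9 45.9 46.1 53.4 [343.0, 161.0] [244.0, 237.0, 225.0]
579.4 375.1 47.0 47.8 42.6 [491.0, 223.0] [242.0, 234.0, 219.0]
418.7 248.3 46.3 47.0 17.6 [266.0, 301.0] [242.0, 235.0, 220.0]
721.0 292.4 62.6 53.6 69.8 [586.0, 345.0] [28.0, 76.0, 43.0]
567.4 234.8 25.0 50.1 33.4 [412.0, 355.0] [238.0, 228.0, 206.0]
t 16.43 pos [0.4393 0.3326 0.2242] yaw 17.52 | rot units [0.001 0.    0.028] | before-turn shift [-1.87  -1.148  2.356] | after-turn shift [-1.875 -1.14   2.356]
```

Call:
drive_tool([
  {"translation":[-0.94,-0.57,0.3],"angular":[0,0,0],"gripper":1},
  {"translation":[-0.93,-0.57,0.5],"angular":[0,0,0],"gripper":1},
  {"translation":[0,0,0.75],"angular":[0,0,0],"gripper":1},
  {"translation":[0,0,0.75],"angular":[0,0,0],"gripper":1},
  {"translation":[0,0,0.75],"angular":[0,0,0],"gripper":1},
  {"translation":[0,0,0.75],"angular":[0,0,0],"gripper":1},
  {"translation":[0,0,0.75],"angular":[0,0,0],"gripper":1},
  {"translation":[0,0,0],"angular":[0,0,0],"gripper":1},
])

```text
t: 17.42
tool_pos: [0.416, 0.2471, 0.0399]
tool_rot: [-1.856, -2.531, 0.007]
contact_force: [0.6, 0.2, -0.7]
opening: 0.0855
grip_force: 0.0
```

Call:
drive_tool([
  {"translation":[0,0,0],"angular":[0,0,0],"gripper":0.4},
  {"translation":[0,0,0],"angular":[0,0,0],"gripper":0.4},
  {"translation":[0,0,0],"angular":[0,0,0],"gripper":0.4},
  {"translation":[0,0,0],"angular":[0,0,0],"gripper":0.4},
  {"translation":[0,0,0],"angular":[0,0,0],"gripper":0.4},
])

```text
t: 18.05
tool_pos: [0.4189, 0.2486, 0.044]
tool_rot: [1.857, 2.532, 0.003]
contact_force: [-1.0, -1.0, 5.1]
opening: 0.0452
grip_force: 37.5
```

Call:
drive_tool([
  {"translation":[0,0,-0.5],"angular":[0,0,0],"gripper":0.4},
  {"translation":[0,0,-0.8],"angular":[0,0,0],"gripper":0.4},
  {"translation":[0,0,-1],"angular":[0,0,0.64],"gripper":0.4},
  {"translation":[0,0,-1],"angular":[0,0,0.64],"gripper":0.4},
  {"translation":[0,0,0],"angular":[0,0,0],"gripper":0.4},
])

```text
t: 18.68
tool_pos: [0.4198, 0.249, 0.1777]
tool_rot: [2.074, 2.355, 0.011]
contact_force: [1.2, -0.5, -4.3]
opening: 0.0456
grip_force: 37.5
```

Run:
```python
from h import *
O=(.581,-.1033)
for k,y in enumerate((-.108,-.036,.036,.108)): print(k+1,carr(O,7.3,0,y))
plan(carr(O,7.3,0,-.108),.18,7.3)
im=ctrl.get_image("wrist"); cv2.imwrite("pics/g1.png",im["color"][:,:,::-1])
W=cloud(im); m=(W[...,2]>.12)&(W[...,2]<.25)&(im["color"].min(-1)>150)
p=W[m]; print(len(p),p.mean(0) if len(p) else 0)
t,pos,R=tool(); print(cv2.minAreaRect((p[:,:2]*1000).astype(np.float32)),np.median(p[:,2]))
```

```text
1 [ 0.59472298 -0.2104246 ]
2 [ 0.58557433 -0.1390082 ]
3 [ 0.57642567 -0.0675918 ]
4 [0.56727702 0.0038246 ]
t 18.68 pos [0.4198 0.249  0.1777] yaw 7.26 | rot units [ 0.053 -0.014 -0.004] | before-turn shift [-11.947   2.885  -0.06 ] | after-turn shift [-11.948   2.877  -0.058]
6774 [0.42173631 0.25972861 0.19962409]
((420.0833435058594, 253.49392700195312), (54.80446243286133, 40.064422607421875), 14.54281234741211) 0.20339043056615724
```

Call:
drive_tool([
  {"translation":[-0.6,0.15,0],"angular":[0,0,0],"gripper":0.4},
  {"translation":[-0.95,0.23,0],"angular":[0,0,0],"gripper":0.4},
  {"translation":[-0.95,0.23,0],"angular":[0,0,0],"gripper":0.4},
  {"translation":[-0.95,0.23,0],"angular":[0,0,0],"gripper":0.4},
  {"translation":[-0.95,0.23,0],"angular":[0,0,0],"gripper":0.4},
  {"translation":[-0.95,0.23,0],"angular":[0,0,0],"gripper":0.4},
  {"translation":[-0.95,0.23,0],"angular":[0,0,0],"gripper":0.4},
  {"translation":[-0.95,0.23,0],"angular":[0,0,0],"gripper":0.4},
])

```text
t: 19.73
tool_pos: [0.5226, -0.0316, 0.1705]
tool_rot: [-2.073, -2.354, 0.004]
contact_force: [1.5, -0.2, -4.1]
opening: 0.0454
grip_force: 37.3
```

Call:
drive_tool([
  {"translation":[-0.95,0.23,0],"angular":[0,0,0],"gripper":0.4},
  {"translation":[-0.95,0.23,0],"angular":[0,0,0],"gripper":0.4},
  {"translation":[-0.95,0.23,0],"angular":[0,0,0],"gripper":0.4},
  {"translation":[-0.95,0.23,0],"angular":[0,0,0],"gripper":0.4},
  {"translation":[-0.9,0.2,0],"angular":[0,0,0],"gripper":0.4},
  {"translation":[0,0,0],"angular":[0,0,0],"gripper":0.4},
  {"translation":[0,0,0],"angular":[0,0,0],"gripper":0.4},
])

```text
t: 20.6
tool_pos: [0.5907, -0.2106, 0.1711]
tool_rot: [-2.074, -2.354, 0.001]
contact_force: [-0.1, -0.2, -4.1]
opening: 0.0456
grip_force: 37.4
```

```bash
cat >> h.py <<'E'
O=(.581,-.1033)
def rel(w,o=O,a=7.3):
    a=np.radians(a); d=np.asarray(w)[...,:2]-np.array(o); return np.stack([d[...,0]*np.cos(a)+d[...,1]*np.sin(a),-d[...,0]*np.sin(a)+d[...,1]*np.cos(a)],-1)
def rungs():
    im=ctrl.get_image("top"); W=cloud(im); m=masks(im)["yellow"]&(abs(W[...,2]-.086)<.008)
    q=rel(W[m])*1000
    for yc in(-72,0,72,144):
        k=(abs(q[:,0])<50)&(abs(q[:,1]-yc)<14); print("rung",yc,k.sum(),q[k].mean(0).round(1) if k.sum() else 0)
E
python3 - <<'E'
from h import *
rungs()
plan(carr(O,7.3,0,-.108),.1,7.3)
im=ctrl.get_image("wrist"); cv2.imwrite("pics/g2.png",im["color"][:,:,::-1])
E
```

```text
rung -72 305 [ -0.4 -72.2]
rung 0 310 [-0.4 -0.2]
rung 72 310 [-0.2 71.8]
rung 144 304 [ -0.4 143.6]
t 20.65 pos [ 0.5909 -0.2104  0.1717] yaw 7.27 | rot units [-0.022 -0.018 -0.004] | before-turn shift [-0.018  0.099  1.793] | after-turn shift [-0.013  0.094  1.794]
```

View pics/g2.png

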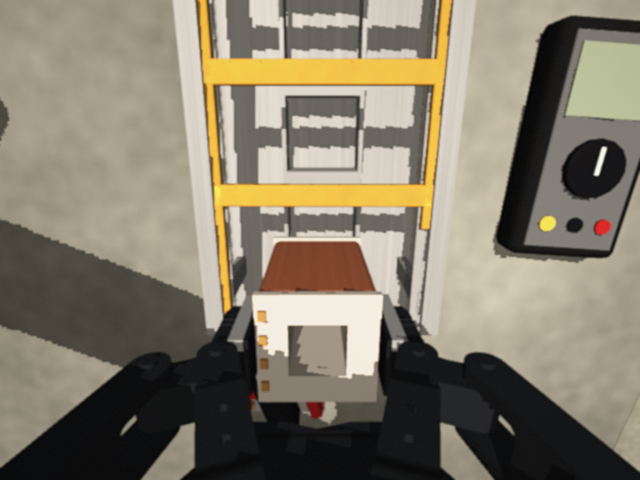

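Call:
drive_tool([
  {"translation":[-0.02,0.1,0],"angular":[0,0,0],"gripper":0.4},
  {"translation":[0,0,0.5],"angular":[0,0,0],"gripper":0.4},
  {"translation":[0,0,0.5],"angular":[0,0,0],"gripper":0.4},
  {"translation":[0,0,0.5],"angular":[0,0,0],"gripper":0.4},
  {"translation":[0,0,0.3],"angular":[0,0,0],"gripper":0.4},
  {"translation":[0,0,0],"angular":[0,0,0],"gripper":0.4},
  {"translation":[0,0,0],"angular":[0,0,0],"gripper":0.4},
])

```text
t: 21.58
tool_pos: [0.5968, -0.2122, 0.1029]
tool_rot: [2.076, 2.356, 0.001]
contact_force: [-0.5, -0.3, -3.2]
opening: 0.0454
grip_force: 37.4
```

```bash
cat >> h.py <<'E'
def held():
    """top face of the held coil, in carrier frame (mm)"""
    im=ctrl.get_image("wrist"); W=cloud(im); t,p,R=tool()
    z=p[2]+.0257
    m=(abs(W[...,2]-z)<.006)&(np.linalg.norm(W[...,:2]-p[:2],axis=-1)<.04)&(im["color"].min(-1)>60)&(im["color"].max(-1)-im["color"].min(-1)<60)
    m=cv2.morphologyEx(m.astype(np.uint8),cv2.MORPH_OPEN,np.ones((3,3)))
    q=rel(W[m>0])*1000; print("held",len(q),np.percentile(q,1,axis=0).round(1),np.percentile(q,99,axis=0).round(1),"tool",(rel(p)*1000).round(1))
E
python3 - <<'E'
from h import *
held(); plan(carr(O,7.3,0,-.108),.052,7.3); print(ctrl.get_obs()["contact_force"])
E
```

```text
held 11492 [ -24.  -134.1] [ 29.3 -88.1] tool [   2.  -110.1]
t 21.62 pos [ 0.597  -0.2123  0.1033] yaw 7.22 | rot units [ 0.012  0.008 -0.011] | before-turn shift [ 0.055 -0.052  1.282] | after-turn shift [ 0.053 -0.05   1.282]
[ 0.5320247  -0.20309957 -3.229197  ]
```

Call:
drive_tool([
  {"translation":[0.07,-0.05,0],"angular":[0,0,0],"gripper":0.4},
  {"translation":[0,0,0.4],"angular":[0,0,0],"gripper":0.4},
  {"translation":[0,0,0.4],"angular":[0,0,0],"gripper":0.4},
  {"translation":[0,0,0.3],"angular":[0,0,0],"gripper":0.4},
  {"translation":[0,0,0.15],"angular":[0,0,0],"gripper":0.4},
  {"translation":[0,0,0],"angular":[0,0,0],"gripper":0.4},
])

```text
t: 22.38
tool_pos: [0.5939, -0.2094, 0.0517]
tool_rot: [-2.077, -2.357, 0.0]
contact_force: [-0.8, 0.3, -3.1]
opening: 0.0454
grip_force: 37.4
```

Run:
```python
from h import *
held(); plan(carr(O,7.3,0,-.108),.052,7.3); print(ctrl.get_obs()["contact_force"])
```

```text
held 11436 [ -26.4 -131. ] [ 27. -85.] tool [  -0.5 -107. ]
t 22.43 pos [ 0.5941 -0.2095  0.0522] yaw 7.21 | rot units [ 0.003  0.002 -0.011] | before-turn shift [-0.025  0.012  0.005] | after-turn shift [-0.025  0.012  0.005]
[-0.36978724 -0.46296431 -3.0561761 ]
```

Call:
drive_tool([
  {"translation":[0,0,0.05],"angular":[0,0,0],"gripper":0.4},
  {"translation":[0,0,0],"angular":[0,0,0],"gripper":0.9},
  {"translation":[0,0,0],"angular":[0,0,0],"gripper":0.9},
  {"translation":[0,0,0],"angular":[0,0,0],"gripper":0.9},
  {"translation":[0,0,-0.5],"angular":[0,0,0],"gripper":0.9},
  {"translation":[0,0,-0.9],"angular":[0,0,0],"gripper":0.9},
  {"translation":[0,0,-1],"angular":[0,0,0],"gripper":0.9},
  {"translation":[0,0,-1],"angular":[0,0,0],"gripper":0.9},
])

```text
t: 23.42
tool_pos: [0.5941, -0.2095, 0.1892]
tool_rot: [2.076, 2.355, 0.001]
contact_force: [0.7, 0.3, 0.2]
opening: 0.0767
grip_force: 0.0
```

Call:
drive_tool([
  {"translation":[1,0.08,-0.5],"angular":[0,0,0],"gripper":1},
  {"translation":[1,0.08,0],"angular":[0,0,0],"gripper":1},
  {"translation":[1,0.08,0],"angular":[0,0,0],"gripper":1},
  {"translation":[1,0.08,0],"angular":[0,0,0],"gripper":1},
  {"translation":[1,0.08,0],"angular":[0,0,0],"gripper":1},
  {"translation":[1,0.08,0],"angular":[0,0,0],"gripper":1},
  {"translation":[1,0.08,0],"angular":[0,0,0],"gripper":1},
  {"translation":[1,0.08,0],"angular":[0,0,0],"gripper":1},
])

```text
t: 24.42
tool_pos: [0.5793, 0.1127, 0.2082]
tool_rot: [2.076, 2.356, 0.003]
contact_force: [0.1, -0.5, 0.4]
opening: 0.0852
grip_force: 0.0
```

Call:
drive_tool([
  {"translation":[1,0.1,0],"angular":[0,0,0],"gripper":1},
  {"translation":[1,0.1,0],"angular":[0,0,0],"gripper":1},
  {"translation":[0.7,0.1,0],"angular":[0,0,0],"gripper":1},
  {"translation":[0,0,0],"angular":[0,0,-0.9],"gripper":1},
  {"translation":[0,0,0],"angular":[0,0,-0.9],"gripper":1},
  {"translation":[0,0,0],"angular":[0,0,-0.9],"gripper":1},
  {"translation":[0,0,0],"angular":[0,0,-0.95],"gripper":1},
  {"translation":[0,0,0],"angular":[0,0,0],"gripper":1},
])

```text
t: 25.42
tool_pos: [0.5777, 0.2201, 0.2078]
tool_rot: [1.418, 2.802, 0.002]
contact_force: [-0.2, -0.0, -0.3]
opening: 0.0854
grip_force: 0.0
```

Run:
```python
from h import *
print("wrist");[print(*b) for b in coils("wrist")]
print("top");[print(*b) for b in coils("top","pics/t2.png")]
plan((.5755,.2405),.13,36.5)
```

```text
wrist
579.9 374.1 47.0 46.0 42.5 [450.0, 55.0] [246.0, 242.0, 231.0]
577.1 240.2 45.9 45.5 36.4 [330.0, 205.0] [248.0, 242.0, 231.0]
724.3 288.1 56.7 62.9 3.3 [503.0, 259.0] [30.0, 80.0, 46.0]
395.5 28.4 48.8 45.9 68.0 [17.0, 281.0] [243.0, 236.0, 223.0]
top
578.8 372.9 47.4 46.3 42.6 [160.0, 253.0] [186.0, 182.0, 160.0]
393.4 26.5 45.9 45.9 67.7 [323.0, 341.0] [188.0, 186.0, 164.0]
t 25.52 pos [0.5776 0.22   0.2072] yaw 36.30 | rot units [ 0.009  0.004 -0.025] | before-turn shift [0.445 0.258 1.931] | after-turn shift [0.443 0.262 1.931]
```

View pics/t2.png

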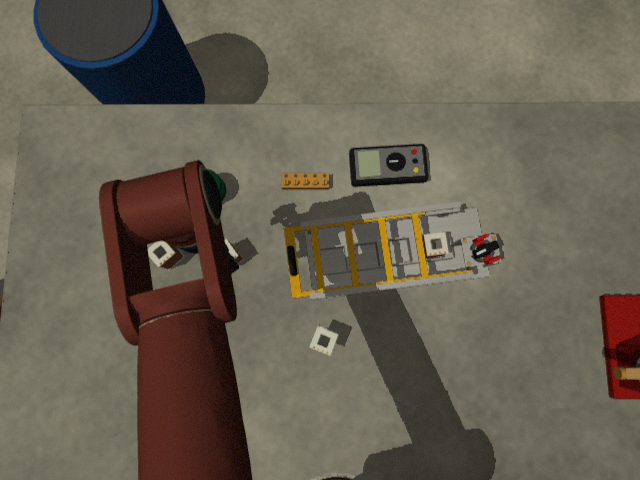

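Coil 1 stands in pocket 1, at (437,244) in the top view.

Call:
drive_tool([
  {"translation":[0.42,0.28,0.3],"angular":[0,0,0],"gripper":1},
  {"translation":[0,0,0.75],"angular":[0,0,0],"gripper":1},
  {"translation":[0,0,0.75],"angular":[0,0,0],"gripper":1},
  {"translation":[0,0,0.75],"angular":[0,0,0],"gripper":1},
  {"translation":[0,0,0.75],"angular":[0,0,0],"gripper":1},
  {"translation":[0,0,0.77],"angular":[0,0,0],"gripper":1},
  {"translation":[0,0,0],"angular":[0,0,0],"gripper":1},
  {"translation":[0,0,0],"angular":[0,0,0],"gripper":0.4},
])

```text
t: 26.52
tool_pos: [0.5768, 0.2409, 0.044]
tool_rot: [1.416, 2.804, 0.001]
contact_force: [0.5, -0.3, 0.8]
opening: 0.0696
grip_force: 0.0
```

Call:
drive_tool([
  {"translation":[0,0,0],"angular":[0,0,0],"gripper":0.4},
  {"translation":[0,0,0],"angular":[0,0,0],"gripper":0.4},
  {"translation":[0,0,0],"angular":[0,0,0],"gripper":0.4},
  {"translation":[0,0,0],"angular":[0,0,0],"gripper":0.4},
  {"translation":[0,0,-0.5],"angular":[0,0,0],"gripper":0.4},
  {"translation":[0,0,-0.9],"angular":[0,0,0],"gripper":0.4},
  {"translation":[0,0,-1],"angular":[0,0,0.95],"gripper":0.4},
  {"translation":[0,0,-0.9],"angular":[0,0,0.9],"gripper":0.4},
])

```text
t: 27.52
tool_pos: [0.5761, 0.24, 0.177]
tool_rot: [1.771, 2.595, 0.0]
contact_force: [0.0, -0.4, -3.2]
opening: 0.0455
grip_force: 37.8
```

Call:
drive_tool([
  {"translation":[0,0,0],"angular":[0,0,0.9],"gripper":0.4},
  {"translation":[0,0,0],"angular":[0,0,0.9],"gripper":0.4},
  {"translation":[0,0,0],"angular":[0,0,0],"gripper":0.4},
])

```text
t: 27.9
tool_pos: [0.576, 0.24, 0.1754]
tool_rot: [-2.075, -2.358, 0.001]
contact_force: [0.1, 0.2, -3.7]
opening: 0.0451
grip_force: 37.9
```

Run:
```python
from h import *
held(); plan(carr(O,7.3,0,-.036),.18,7.3)
```

```text
held 11253 [ 12.7 318.2] [ 66. 364.] tool [ 38.7 341.2]
t 27.95 pos [0.576  0.24   0.1752] yaw 7.34 | rot units [-0.005  0.001  0.005] | before-turn shift [-9.429 -0.973 -0.118] | after-turn shift [-9.429 -0.967 -0.12 ]
```

Call:
drive_tool([
  {"translation":[-0.7,-0.1,0],"angular":[0,0,0],"gripper":0.4},
  {"translation":[-1,-0.1,0],"angular":[0,0,0],"gripper":0.4},
  {"translation":[-1,-0.1,0],"angular":[0,0,0],"gripper":0.4},
  {"translation":[-1,-0.1,0],"angular":[0,0,0],"gripper":0.4},
  {"translation":[-1,-0.1,0],"angular":[0,0,0],"gripper":0.4},
  {"translation":[-1,-0.1,0],"angular":[0,0,0],"gripper":0.4},
  {"translation":[-1,-0.1,0],"angular":[0,0,0],"gripper":0.4},
  {"translation":[-1,-0.1,0],"angular":[0,0,0],"gripper":0.4},
])

```text
t: 28.95
tool_pos: [0.583, -0.0707, 0.1753]
tool_rot: [-2.075, -2.359, 0.0]
contact_force: [-0.0, -0.9, -3.0]
opening: 0.0456
grip_force: 37.8
```

Call:
drive_tool([
  {"translation":[-1,-0.1,0],"angular":[0,0,0],"gripper":0.4},
  {"translation":[-0.73,-0.07,0],"angular":[0,0,0],"gripper":0.4},
  {"translation":[0,0,0.5],"angular":[0,0,0],"gripper":0.4},
  {"translation":[0,0,0.5],"angular":[0,0,0],"gripper":0.4},
  {"translation":[0,0,0.5],"angular":[0,0,0],"gripper":0.4},
  {"translation":[0,0,0],"angular":[0,0,0],"gripper":0.4},
  {"translation":[0,0,0],"angular":[0,0,0],"gripper":0.4},
])

```text
t: 29.82
tool_pos: [0.5856, -0.1385, 0.1155]
tool_rot: [2.076, 2.358, 0.0]
contact_force: [0.7, 0.5, -2.9]
opening: 0.0457
grip_force: 37.7
```

Run:
```python
from h import *
held(); plan(carr(O,7.3,0,-.036),.052,7.3)
```

```text
held 11120 [-25.9 -58.4] [ 27.6 -12.6] tool [  0.4 -35.8]
t 29.88 pos [ 0.586  -0.1388  0.1161] yaw 7.25 | rot units [ 0.009  0.005 -0.006] | before-turn shift [-0.003 -0.013  1.604] | after-turn shift [-0.004 -0.011  1.604]
```

Call:
drive_tool([
  {"translation":[0,0,0.5],"angular":[0,0,0],"gripper":0.4},
  {"translation":[0,0,0.5],"angular":[0,0,0],"gripper":0.4},
  {"translation":[0,0,0.4],"angular":[0,0,0],"gripper":0.4},
  {"translation":[0,0,0.23],"angular":[0,0,0],"gripper":0.4},
  {"translation":[0,0,0],"angular":[0,0,0],"gripper":0.4},
  {"translation":[0,0,0],"angular":[0,0,0],"gripper":0.9},
  {"translation":[0,0,0],"angular":[0,0,0],"gripper":0.9},
  {"translation":[0,0,0],"angular":[0,0,0],"gripper":0.9},
])

```text
t: 30.88
tool_pos: [0.5855, -0.139, 0.0501]
tool_rot: [2.077, 2.357, 0.0]
contact_force: [-0.2, -0.7, -0.6]
opening: 0.077
grip_force: 0.0
```

Call:
drive_tool([
  {"translation":[0,0,-0.5],"angular":[0,0,0],"gripper":0.9},
  {"translation":[0,0,-0.9],"angular":[0,0,0],"gripper":0.9},
  {"translation":[0,0,-1],"angular":[0,0,0],"gripper":0.9},
  {"translation":[0.4,0,-1],"angular":[0,0,0],"gripper":0.9},
  {"translation":[0.9,0.13,-0.5],"angular":[0,0,0],"gripper":1},
  {"translation":[1,0.13,0],"angular":[0,0,0],"gripper":1},
  {"translation":[1,0.13,0],"angular":[0,0,0],"gripper":1},
  {"translation":[1,0.13,0],"angular":[0,0,0],"gripper":1},
])

```text
t: 31.88
tool_pos: [0.5846, 0.0355, 0.2081]
tool_rot: [2.076, 2.355, 0.002]
contact_force: [-0.1, -0.6, -0.4]
opening: 0.0857
grip_force: 0.0
```

Call:
drive_tool([
  {"translation":[1,0.13,0],"angular":[0,0,0],"gripper":1},
  {"translation":[1,0.13,0],"angular":[0,0,0],"gripper":1},
  {"translation":[1,0.13,0],"angular":[0,0,0],"gripper":1},
  {"translation":[1,0.13,0],"angular":[0,0,0],"gripper":1},
  {"translation":[1,0.13,0],"angular":[0,0,0],"gripper":1},
  {"translation":[1,0.13,0],"angular":[0,0,0],"gripper":1},
  {"translation":[1,0.1,0],"angular":[0,0,0],"gripper":1},
  {"translation":[1,0.1,0],"angular":[0,0,0],"gripper":1},
])

```text
t: 32.88
tool_pos: [0.5832, 0.3582, 0.208]
tool_rot: [2.077, 2.356, 0.003]
contact_force: [-0.4, -0.9, -0.3]
opening: 0.0854
grip_force: 0.0
```

Call:
drive_tool([
  {"translation":[0,0,0],"angular":[0,0,-0.9],"gripper":1},
  {"translation":[0,0,0],"angular":[0,0,-0.9],"gripper":1},
  {"translation":[0,0,0],"angular":[0,0,-0.9],"gripper":1},
  {"translation":[0,0,0],"angular":[0,0,-0.9],"gripper":1},
  {"translation":[0,0,0],"angular":[0,0,-0.8],"gripper":1},
  {"translation":[0,0,0],"angular":[0,0,0],"gripper":1},
])

```text
t: 33.62
tool_pos: [0.5833, 0.3569, 0.2077]
tool_rot: [1.269, 2.873, 0.002]
contact_force: [-0.0, -0.6, 0.5]
opening: 0.0858
grip_force: 0.0
```

Run:
```python
from h import *
print("wrist");[print(*b) for b in coils("wrist")]
plan((.5795,.3740),.13,42.6)
```

```text
wrist
445.4 385.9 46.6 46.2 53.3 [197.0, 67.0] [244.0, 238.0, 227.0]
580.3 374.9 45.9 46.4 42.6 [328.0, 206.0] [246.0, 239.0, 228.0]
723.7 293.6 63.2 56.1 57.3 [381.0, 371.0] [31.0, 82.0, 47.0]
t 33.67 pos [0.5833 0.3568 0.2074] yaw 42.31 | rot units [ 0.01   0.003 -0.036] | before-turn shift [0.382 0.216 1.936] | after-turn shift [0.38  0.221 1.936]
```

Call:
drive_tool([
  {"translation":[0.38,0.23,0.3],"angular":[0,0,0],"gripper":1},
  {"translation":[0,0,0.75],"angular":[0,0,0],"gripper":1},
  {"translation":[0,0,0.75],"angular":[0,0,0],"gripper":1},
  {"translation":[0,0,0.75],"angular":[0,0,0],"gripper":1},
  {"translation":[0,0,0.75],"angular":[0,0,0],"gripper":1},
  {"translation":[0,0,0.78],"angular":[0,0,0],"gripper":1},
  {"translation":[0,0,0],"angular":[0,0,0],"gripper":1},
  {"translation":[0,0,0],"angular":[0,0,0],"gripper":0.4},
])

```text
t: 34.67
tool_pos: [0.5798, 0.3749, 0.0437]
tool_rot: [1.267, 2.874, 0.001]
contact_force: [0.2, -0.3, 0.9]
opening: 0.0699
grip_force: 0.0
```

Call:
drive_tool([
  {"translation":[0,0,0],"angular":[0,0,0],"gripper":0.4},
  {"translation":[0,0,0],"angular":[0,0,0],"gripper":0.4},
  {"translation":[0,0,0],"angular":[0,0,0],"gripper":0.4},
  {"translation":[0,0,0],"angular":[0,0,0],"gripper":0.4},
  {"translation":[0,0,-0.5],"angular":[0,0,0],"gripper":0.4},
  {"translation":[0,0,-0.9],"angular":[0,0,0],"gripper":0.4},
  {"translation":[0,0,-1],"angular":[0,0,0.9],"gripper":0.4},
  {"translation":[0,0,-0.9],"angular":[0,0,0.9],"gripper":0.4},
])

```text
t: 35.67
tool_pos: [0.5792, 0.3739, 0.1763]
tool_rot: [-1.623, -2.69, 0.0]
contact_force: [-0.1, 0.2, -4.0]
opening: 0.0454
grip_force: 37.2
```

Call:
drive_tool([
  {"translation":[0,0,0],"angular":[0,0,0.9],"gripper":0.4},
  {"translation":[0,0,0],"angular":[0,0,0.9],"gripper":0.4},
  {"translation":[0,0,0],"angular":[0,0,0.8],"gripper":0.4},
  {"translation":[0,0,0],"angular":[0,0,0],"gripper":0.4},
])

```text
t: 36.17
tool_pos: [0.5791, 0.3739, 0.1747]
tool_rot: [-2.076, -2.358, 0.001]
contact_force: [0.1, -0.0, -4.8]
opening: 0.0452
grip_force: 37.3
```

Run:
```python
from h import *
held(); plan(carr(O,7.3,0,.036),.175,7.3)
```

```text
held 11291 [ 33.  451.3] [ 86.3 497.1] tool [ 58.9 473.6]
t 36.23 pos [0.5792 0.3739 0.1747] yaw 7.32 | rot units [-0.005  0.002  0.003] | before-turn shift [-1.0939e+01 -1.4770e+00 -3.0000e-03] | after-turn shift [-1.0939e+01 -1.4720e+00 -7.0000e-03]
```

Coil centred in the grip. On to pocket 3.

Call:
drive_tool([
  {"translation":[-0.7,-0.1,0],"angular":[0,0,0],"gripper":0.4},
  {"translation":[-1,-0.13,0],"angular":[0,0,0],"gripper":0.4},
  {"translation":[-1,-0.13,0],"angular":[0,0,0],"gripper":0.4},
  {"translation":[-1,-0.13,0],"angular":[0,0,0],"gripper":0.4},
  {"translation":[-1,-0.13,0],"angular":[0,0,0],"gripper":0.4},
  {"translation":[-1,-0.13,0],"angular":[0,0,0],"gripper":0.4},
  {"translation":[-1,-0.13,0],"angular":[0,0,0],"gripper":0.4},
  {"translation":[-1,-0.13,0],"angular":[0,0,0],"gripper":0.4},
])

```text
t: 37.22
tool_pos: [0.5779, 0.0622, 0.1751]
tool_rot: [2.075, 2.359, 0.0]
contact_force: [0.2, -0.0, -4.1]
opening: 0.0455
grip_force: 37.3
```

Call:
drive_tool([
  {"translation":[-1,-0.13,0],"angular":[0,0,0],"gripper":0.4},
  {"translation":[-1,-0.13,0],"angular":[0,0,0],"gripper":0.4},
  {"translation":[-0.8,-0.13,0],"angular":[0,0,0],"gripper":0.4},
  {"translation":[-0.44,-0.08,0],"angular":[0,0,0],"gripper":0.4},
  {"translation":[0,0,0.7],"angular":[0,0,0],"gripper":0.4},
  {"translation":[0,0,0.7],"angular":[0,0,0],"gripper":0.4},
  {"translation":[0,0,0],"angular":[0,0,0],"gripper":0.4},
  {"translation":[0,0,0],"angular":[0,0,0],"gripper":0.4},
])

```text
t: 38.22
tool_pos: [0.5765, -0.0672, 0.1201]
tool_rot: [2.075, 2.357, 0.001]
contact_force: [0.8, 0.5, -4.3]
opening: 0.0453
grip_force: 37.4
```

Run:
```python
from h import *
held(); plan(carr(O,7.3,0,.036),.052,7.3)
```

```text
held 11218 [-25.9  14.1] [27.7 60. ] tool [ 0.6 36.1]
t 38.27 pos [ 0.577  -0.0674  0.1207] yaw 7.26 | rot units [ 0.019  0.007 -0.005] | before-turn shift [-0.002 -0.019  1.718] | after-turn shift [-0.003 -0.014  1.718]
```

Call:
drive_tool([
  {"translation":[-0.02,-0.01,0.5],"angular":[0,0,0],"gripper":0.4},
  {"translation":[0,0,0.5],"angular":[0,0,0],"gripper":0.4},
  {"translation":[0,0,0.5],"angular":[0,0,0],"gripper":0.4},
  {"translation":[0,0,0.24],"angular":[0,0,0],"gripper":0.4},
  {"translation":[0,0,0],"angular":[0,0,0],"gripper":0.4},
  {"translation":[0,0,0],"angular":[0,0,0],"gripper":0.9},
  {"translation":[0,0,0],"angular":[0,0,0],"gripper":0.9},
  {"translation":[0,0,0],"angular":[0,0,0],"gripper":0.9},
])

```text
t: 39.28
tool_pos: [0.5756, -0.0683, 0.0492]
tool_rot: [2.077, 2.357, 0.0]
contact_force: [-0.4, 0.8, -0.9]
opening: 0.0771
grip_force: 0.0
```

Call:
drive_tool([
  {"translation":[0,0,-0.5],"angular":[0,0,0],"gripper":0.9},
  {"translation":[0,0,-0.9],"angular":[0,0,0],"gripper":0.9},
  {"translation":[0,0,-1],"angular":[0,0,0],"gripper":0.9},
  {"translation":[0.3,0,-1],"angular":[0,0,0],"gripper":0.9},
  {"translation":[0.9,-0.16,-0.5],"angular":[0,0,0],"gripper":1},
  {"translation":[1,-0.17,0],"angular":[0,0,0],"gripper":1},
  {"translation":[1,-0.17,0],"angular":[0,0,0],"gripper":1},
  {"translation":[1,-0.17,0],"angular":[0,0,0],"gripper":1},
])

```text
t: 40.28
tool_pos: [0.5277, 0.0962, 0.2072]
tool_rot: [2.076, 2.355, 0.003]
contact_force: [-0.4, -0.1, -0.4]
opening: 0.0855
grip_force: 0.0
```

Call:
drive_tool([
  {"translation":[1,-0.17,0],"angular":[0,0,0],"gripper":1},
  {"translation":[1,-0.17,0],"angular":[0,0,0],"gripper":1},
  {"translation":[1,-0.17,0],"angular":[0,0,0],"gripper":1},
  {"translation":[1,-0.17,0],"angular":[0,0,0],"gripper":1},
  {"translation":[1,-0.17,0],"angular":[0,0,0],"gripper":1},
  {"translation":[1,-0.17,0],"angular":[0,0,0],"gripper":1},
  {"translation":[1,-0.17,0],"angular":[0,0,0],"gripper":1},
  {"translation":[0,0,0],"angular":[0,0,-0.95],"gripper":1},
])

```text
t: 41.28
tool_pos: [0.4446, 0.3692, 0.207]
tool_rot: [1.907, 2.496, 0.003]
contact_force: [-0.1, -0.4, -0.8]
opening: 0.0852
grip_force: 0.0
```

Call:
drive_tool([
  {"translation":[0,0,0],"angular":[0,0,-0.95],"gripper":1},
  {"translation":[0,0,0],"angular":[0,0,-0.95],"gripper":1},
  {"translation":[0,0,0],"angular":[0,0,-0.95],"gripper":1},
  {"translation":[0,0,0],"angular":[0,0,-0.95],"gripper":1},
  {"translation":[0,0,0],"angular":[0,0,-0.95],"gripper":1},
  {"translation":[0,0,0],"angular":[0,0,0],"gripper":1},
])

```text
t: 42.02
tool_pos: [0.4457, 0.367, 0.2068]
tool_rot: [1.004, 2.976, 0.002]
contact_force: [0.5, -0.2, 0.3]
opening: 0.0854
grip_force: 0.0
```

Run:
```python
from h import *
print("wrist");[print(*b) for b in coils("wrist")]
plan((.445,.3859),.13,53.3)
```

```text
wrist
444.5 386.1 46.2 45.7 52.8 [334.0, 210.0] [242.0, 234.0, 219.0]
404.8 42.6 19.9 55.7 38.0 [8.0, 395.0] [119.0, 110.0, 98.0]
t 42.08 pos [0.4457 0.367  0.2065] yaw 52.69 | rot units [ 0.01   0.004 -0.076] | before-turn shift [0.301 0.363 1.914] | after-turn shift [0.296 0.369 1.914]
```

Call:
drive_tool([
  {"translation":[0.3,0.36,0.3],"angular":[0,0,-0.02],"gripper":1},
  {"translation":[0,0,0.75],"angular":[0,0,0],"gripper":1},
  {"translation":[0,0,0.75],"angular":[0,0,0],"gripper":1},
  {"translation":[0,0,0.75],"angular":[0,0,0],"gripper":1},
  {"translation":[0,0,0.75],"angular":[0,0,0],"gripper":1},
  {"translation":[0,0,0.76],"angular":[0,0,0],"gripper":1},
  {"translation":[0,0,0],"angular":[0,0,0],"gripper":1},
  {"translation":[0,0,0],"angular":[0,0,0],"gripper":0.4},
])

```text
t: 43.08
tool_pos: [0.4449, 0.3863, 0.0437]
tool_rot: [0.997, 2.979, 0.001]
contact_force: [0.6, 0.0, 0.5]
opening: 0.07
grip_force: 0.0
```

Call:
drive_tool([
  {"translation":[0,0,0],"angular":[0,0,0],"gripper":0.4},
  {"translation":[0,0,0],"angular":[0,0,0],"gripper":0.4},
  {"translation":[0,0,0],"angular":[0,0,0],"gripper":0.4},
  {"translation":[0,0,0],"angular":[0,0,0],"gripper":0.4},
  {"translation":[0,0,-0.5],"angular":[0,0,0],"gripper":0.4},
  {"translation":[0,0,-0.9],"angular":[0,0,0],"gripper":0.4},
  {"translation":[0,0,-1],"angular":[0,0,0.9],"gripper":0.4},
  {"translation":[0,0,-0.9],"angular":[0,0,0.9],"gripper":0.4},
])

```text
t: 44.08
tool_pos: [0.4442, 0.3853, 0.1765]
tool_rot: [-1.369, -2.828, -0.0]
contact_force: [1.0, -0.4, -3.0]
opening: 0.0455
grip_force: 37.8
```

Call:
drive_tool([
  {"translation":[0,0,0],"angular":[0,0,1],"gripper":0.4},
  {"translation":[0,0,0],"angular":[0,0,1],"gripper":0.4},
  {"translation":[0,0,0],"angular":[0,0,1],"gripper":0.4},
  {"translation":[0,0,0],"angular":[0,0,0.88],"gripper":0.4},
  {"translation":[0,0,0],"angular":[0,0,0],"gripper":0.4},
])

```text
t: 44.7
tool_pos: [0.4442, 0.3852, 0.1749]
tool_rot: [-2.069, -2.364, 0.001]
contact_force: [0.4, -0.5, -3.5]
opening: 0.0452
grip_force: 37.9
```

Run:
```python
from h import *
held(); plan(carr(O,7.3,0,.108),.175,7.3)
```

```text
held 11291 [-99.6 480.5] [-46.2 526.2] tool [-73.6 502. ]
t 44.75 pos [0.4443 0.3853 0.1749] yaw 7.65 | rot units [-0.003  0.002  0.044] | before-turn shift [-9.862e+00  1.778e+00 -1.000e-03] | after-turn shift [-9.850e+00  1.839e+00 -2.000e-03]
```

Call:
drive_tool([
  {"translation":[0,0,-0.3],"angular":[0,0,0.04],"gripper":0.4},
  {"translation":[-0.8,0.15,0],"angular":[0,0,0],"gripper":0.4},
  {"translation":[-1,0.19,0],"angular":[0,0,0],"gripper":0.4},
  {"translation":[-1,0.19,0],"angular":[0,0,0],"gripper":0.4},
  {"translation":[-1,0.19,0],"angular":[0,0,0],"gripper":0.4},
  {"translation":[-1,0.19,0],"angular":[0,0,0],"gripper":0.4},
  {"translation":[-1,0.19,0],"angular":[0,0,0],"gripper":0.4},
  {"translation":[-1,0.19,0],"angular":[0,0,0],"gripper":0.4},
])

```text
t: 45.75
tool_pos: [0.5306, 0.1209, 0.1882]
tool_rot: [2.075, 2.357, 0.002]
contact_force: [0.5, -0.5, -2.7]
opening: 0.0451
grip_force: 37.9
```

Call:
drive_tool([
  {"translation":[-1,0.19,0],"angular":[0,0,0],"gripper":0.4},
  {"translation":[-1,0.19,0],"angular":[0,0,0],"gripper":0.4},
  {"translation":[-0.7,0.13,0],"angular":[0,0,0],"gripper":0.4},
  {"translation":[-0.37,0.04,0],"angular":[0,0,0],"gripper":0.4},
  {"translation":[0,0,0.8],"angular":[0,0,0],"gripper":0.4},
  {"translation":[0,0,0.8],"angular":[0,0,0],"gripper":0.4},
  {"translation":[0,0,0],"angular":[0,0,0],"gripper":0.4},
  {"translation":[0,0,0],"angular":[0,0,0],"gripper":0.4},
])

```text
t: 46.75
tool_pos: [0.568, 0.0034, 0.1245]
tool_rot: [2.075, 2.356, 0.002]
contact_force: [0.2, -0.5, -3.7]
opening: 0.0455
grip_force: 37.8
```

Run:
```python
from h import *
held(); plan(carr(O,7.3,0,.108),.052,7.3)
```

```text
held 11254 [-25.5  86. ] [ 28.1 131.7] tool [  1.1 107.3]
t 46.80 pos [0.5685 0.0033 0.1251] yaw 7.25 | rot units [ 0.023  0.005 -0.006] | before-turn shift [ 0.018 -0.034  1.829] | after-turn shift [ 0.017 -0.028  1.829]
```

Call:
drive_tool([
  {"translation":[-0.02,-0.02,0.5],"angular":[0,0,0],"gripper":0.4},
  {"translation":[0,0,0.5],"angular":[0,0,0],"gripper":0.4},
  {"translation":[0,0,0.5],"angular":[0,0,0],"gripper":0.4},
  {"translation":[0,0,0.35],"angular":[0,0,0],"gripper":0.4},
  {"translation":[0,0,0],"angular":[0,0,0],"gripper":0.4},
  {"translation":[0,0,0],"angular":[0,0,0],"gripper":0.9},
  {"translation":[0,0,0],"angular":[0,0,0],"gripper":0.9},
  {"translation":[0,0,0],"angular":[0,0,0],"gripper":0.9},
])

```text
t: 47.8
tool_pos: [0.5666, 0.0022, 0.0488]
tool_rot: [2.077, 2.357, 0.0]
contact_force: [-0.0, -0.9, 0.9]
opening: 0.0767
grip_force: 0.0
```

Call:
drive_tool([
  {"translation":[0,0,-0.5],"angular":[0,0,0],"gripper":0.9},
  {"translation":[0,0,-0.9],"angular":[0,0,0],"gripper":0.9},
  {"translation":[0,0,-1],"angular":[0,0,0],"gripper":0.9},
  {"translation":[0,0,-1],"angular":[0,0,-1],"gripper":0.9},
  {"translation":[0,0,-0.9],"angular":[0,0,-1],"gripper":1},
  {"translation":[0,0,-0.9],"angular":[0,0,-1],"gripper":1},
  {"translation":[0,0,-0.8],"angular":[0,0,-1],"gripper":1},
  {"translation":[0,0,0],"angular":[0,0,-1],"gripper":1},
])

```text
t: 48.8
tool_pos: [0.5681, 0.0021, 0.2951]
tool_rot: [1.136, 2.92, 0.003]
contact_force: [0.6, -0.0, -0.4]
opening: 0.0855
grip_force: 0.0
```

Call:
drive_tool([
  {"translation":[0,0,0],"angular":[0,0,-1],"gripper":1},
  {"translation":[0,0,0],"angular":[0,0,-1],"gripper":1},
  {"translation":[0,0,0],"angular":[0,0,-1],"gripper":1},
  {"translation":[0,0,0],"angular":[0,0,-1],"gripper":1},
  {"translation":[0,0,0],"angular":[0,0,-1],"gripper":1},
  {"translation":[0,0,0],"angular":[0,0,-1],"gripper":1},
  {"translation":[0,0,0],"angular":[0,0,-0.25],"gripper":1},
  {"translation":[0,0,0],"angular":[0,0,0],"gripper":1},
])

```text
t: 49.8
tool_pos: [0.5666, 0.0022, 0.2898]
tool_rot: [-0.195, 3.134, -0.0]
contact_force: [0.2, 0.7, 1.1]
opening: 0.0856
grip_force: 0.0
```

```bash
cat >> h.py <<'E'
def inpock(name="wrist",save=None):
    im=ctrl.get_image(name); W=cloud(im); q=rel(W)*1000; c=im["color"].astype(int)
    if save: cv2.imwrite(save,im["color"][:,:,::-1])
    for y in(-108,-36,36,108):
        m=(abs(q[...,0])<40)&(abs(q[...,1]-y)<36)&(abs(W[...,2]-.075)<.006)&(c.max(-1)-c.min(-1)<60)
        if m.sum()>30: print("pocket",y,m.sum(),"top z",np.median(W[m][:,2]).round(4),np.percentile(q[m],1,axis=0).round(1),np.percentile(q[m],99,axis=0).round(1))
        else: print(y,"none")
    k=(im["color"].max(-1)<60)&(abs(W[...,2]-.118)<.004)&(abs(q[...,1]-175)<40)
    if k.sum(): print("handle",k.sum(),q[k].mean(0),np.percentile(q[k],1,axis=0).round(1),np.percentile(q[k],99,axis=0).round(1))
E
python3 - <<'E'
from h import *
inpock("wrist","pics/p1.png"); print("top"); inpock("top")
rungs()
plan(carr(O,7.3,0,.195),.2,97.3)
E
```

```text
pocket -108 1766 top z 0.0757 [ -22.7 -130.9] [ 23.1 -85. ]
pocket -36 1780 top z 0.0756 [-22.4 -64.5] [ 23.1 -13.1]
pocket 36 1680 top z 0.0756 [-23.3  13.1] [22.2 58.9]
pocket 108 1637 top z 0.0755 [-23.5  85.1] [ 22.3 130.5]
handle 916 [ -1.86500775 194.7210881 ] [-29.  189.4] [ 26.8 201. ]
top
pocket -108 382 top z 0.0751 [ -24.  -131.4] [ 21.6 -85.9]
pocket -36 77 top z 0.0755 [-31.  -65.7] [ 24.3 -48.6]
pocket 36 325 top z 0.0751 [-24.   12.9] [20.1 58.1]
pocket 108 272 top z 0.0751 [-24.2  84.6] [ 20.6 129.8]
rung -72 0 0
rung 0 3 [18.7  6.1]
rung 72 169 [-22.9  71.8]
rung 144 226 [-14.2 143.7]
t 49.95 pos [0.5665 0.0022 0.2892] yaw 97.16 | rot units [-0.     0.002 -0.017] | before-turn shift [-0.019  2.212  2.229] | after-turn shift [-0.025  2.212  2.229]
```

View pics/p1.png

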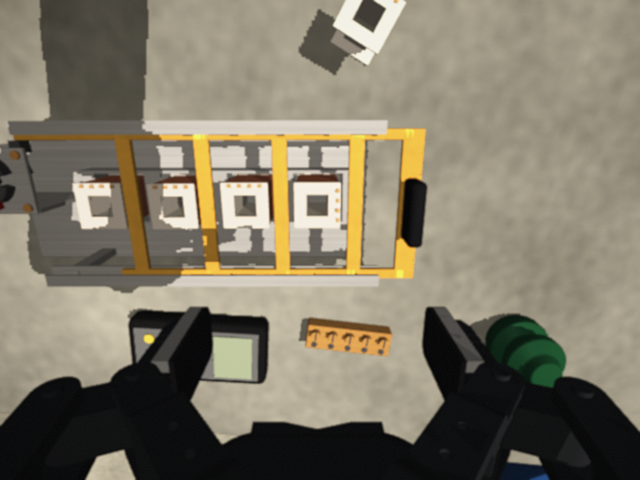

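All four coils are seated: tops at 76 mm, centred at columns 97, 173, 245 and 317. Now I'll shut the gate.

Call:
drive_tool([
  {"translation":[0,0.75,0.4],"angular":[0,0,0],"gripper":1},
  {"translation":[-0.02,0.75,0.4],"angular":[0,0,0],"gripper":1},
  {"translation":[0,0.71,0.4],"angular":[0,0,0],"gripper":1},
  {"translation":[0,0,0.7],"angular":[0,0,0],"gripper":1},
  {"translation":[0,0,0.7],"angular":[0,0,0],"gripper":1},
  {"translation":[0,0,0.7],"angular":[0,0,0],"gripper":1},
  {"translation":[0,0,0.7],"angular":[0,0,0],"gripper":1},
  {"translation":[0,0,0.65],"angular":[0,0,0],"gripper":1},
])

```text
t: 50.95
tool_pos: [0.556, 0.09, 0.1019]
tool_rot: [0.197, -3.135, 0.0]
contact_force: [0.9, -0.4, 0.2]
opening: 0.0857
grip_force: 0.0
```

Call:
drive_tool([
  {"translation":[0,0,0],"angular":[0,0,0],"gripper":0.1},
  {"translation":[0,0,0],"angular":[0,0,0],"gripper":0.1},
  {"translation":[0,0,0],"angular":[0,0,0],"gripper":0.1},
  {"translation":[0,0,0],"angular":[0,0,0],"gripper":0.1},
  {"translation":[0,0,0],"angular":[0,0,0],"gripper":0.1},
  {"translation":[0,0,0],"angular":[0,0,0],"gripper":0.1},
])

```text
t: 51.7
tool_pos: [0.557, 0.0901, 0.1043]
tool_rot: [-0.198, 3.133, -0.0]
contact_force: [-1.0, 0.2, 5.6]
opening: 0.0132
grip_force: 38.8
```

Call:
drive_tool([
  {"translation":[0,-0.15,0],"angular":[0,0,0],"gripper":0.1},
  {"translation":[0,-0.2,0],"angular":[0,0,0],"gripper":0.1},
  {"translation":[0,-0.2,0],"angular":[0,0,0],"gripper":0.1},
  {"translation":[0,-0.2,0],"angular":[0,0,0],"gripper":0.1},
  {"translation":[0,-0.15,0],"angular":[0,0,0],"gripper":0.1},
  {"translation":[0,-0.05,0],"angular":[0,0,0],"gripper":0.1},
  {"translation":[0,0,0],"angular":[0,0,0],"gripper":0.1},
])

```text
t: 52.58
tool_pos: [0.5616, 0.0543, 0.1044]
tool_rot: [-0.197, 3.134, 0.007]
contact_force: [-2.6, 7.5, 7.1]
opening: 0.0129
grip_force: 38.9
```

Call:
drive_tool([
  {"translation":[0,-0.05,0],"angular":[0,0,0],"gripper":0.1},
  {"translation":[0,0.1,0],"angular":[0,0,0],"gripper":0.9},
  {"translation":[0,0,0],"angular":[0,0,0],"gripper":0.9},
  {"translation":[0,0,0],"angular":[0,0,0],"gripper":1},
  {"translation":[0,0,-0.7],"angular":[0,0,0],"gripper":1},
  {"translation":[0,0,-1],"angular":[0,0,0],"gripper":1},
  {"translation":[0,0,-1],"angular":[0,0,0],"gripper":1},
  {"translation":[0,-0.4,-0.6],"angular":[0,0,0],"gripper":1},
])

```text
t: 53.58
tool_pos: [0.5635, 0.0385, 0.2375]
tool_rot: [-0.199, 3.132, -0.001]
contact_force: [0.6, 0.2, 0.1]
opening: 0.085
grip_force: 0.0
```

Call:
drive_tool([
  {"translation":[0.1,-1,0],"angular":[0,0,0],"gripper":1},
  {"translation":[0.1,-1,0],"angular":[0,0,0],"gripper":1},
  {"translation":[0.1,-1,0],"angular":[0,0,0],"gripper":1},
  {"translation":[0.1,-1,0],"angular":[0,0,0],"gripper":1},
  {"translation":[0.1,-1,0],"angular":[0,0,0],"gripper":1},
  {"translation":[0.1,-1,0],"angular":[0,0,0],"gripper":1},
  {"translation":[0.1,-1,0],"angular":[0,0,0],"gripper":1},
  {"translation":[0.04,-1,0],"angular":[0,0,0],"gripper":1},
])

```text
t: 54.58
tool_pos: [0.5732, -0.2844, 0.2346]
tool_rot: [0.197, -3.135, -0.0]
contact_force: [1.0, 0.3, 0.0]
opening: 0.0852
grip_force: 0.0
```

Call:
drive_tool([
  {"translation":[0,-0.3,0],"angular":[0,0,0],"gripper":1},
  {"translation":[0,0,0],"angular":[0,0,1],"gripper":1},
  {"translation":[0,0,0],"angular":[0,0,1],"gripper":1},
  {"translation":[0,0,0],"angular":[0,0,1],"gripper":1},
  {"translation":[0,0,0],"angular":[0,0,1],"gripper":1},
  {"translation":[0,0,0],"angular":[0,0,1],"gripper":1},
  {"translation":[0,0,0],"angular":[0,0,1],"gripper":1},
  {"translation":[0,0,0],"angular":[0,0,1],"gripper":1},
])

```text
t: 55.58
tool_pos: [0.5751, -0.2939, 0.2347]
tool_rot: [-1.303, -2.858, -0.001]
contact_force: [-0.4, -0.4, 0.3]
opening: 0.0853
grip_force: 0.0
```

Call:
drive_tool([
  {"translation":[0,0,0],"angular":[0,0,1],"gripper":1},
  {"translation":[0,0,0],"angular":[0,0,1],"gripper":1},
  {"translation":[0,0,0],"angular":[0,0,0],"gripper":1},
  {"translation":[0,0,0],"angular":[0,0,0],"gripper":1},
])

```text
t: 56.08
tool_pos: [0.5751, -0.2943, 0.2348]
tool_rot: [-1.68, -2.654, -0.0]
contact_force: [-0.3, -0.0, 0.3]
opening: 0.0857
grip_force: 0.0
```

```bash
cat >> h.py <<'E'
def latch(name="wrist",save=None):
    im=ctrl.get_image(name); W=cloud(im); a=np.array([.5745,-.2955])
    if save: cv2.imwrite(save,im["color"][:,:,::-1])
    m=masks(im)["red"]&(W[...,2]>.136)&(W[...,2]<.147)&(np.linalg.norm(W[...,:2]-a,axis=-1)<.05)
    n,L,S,C=cv2.connectedComponentsWithStats(m.astype(np.uint8))
    c=[W[L==i].mean(0) for i in range(1,n) if S[i,4]>20]
    if len(c)==2:
        d=c[0]-c[1]; print("latch",((c[0]+c[1])/2).round(4),"angle",(np.degrees(np.arctan2(d[1],d[0]))%180).round(1),"sep",np.linalg.norm(d).round(4))
    else: print("latch blobs",c)
E
python3 - <<'E'
from h import *
latch(); latch("top"); rel0=rungs
im=ctrl.get_image("top"); W=cloud(im); m=masks(im)["yellow"]&(abs(W[...,2]-.086)<.008); q=rel(W[m])*1000
for yc in(-108,-36,36,108):
    k=(abs(q[:,0])<50)&(abs(q[:,1]-yc)<14); print("rung",yc,k.sum(),q[k].mean(0).round(1))
plan((.5755,-.2965),.12,25.3)
E
```

```text
latch [ 0.5744 -0.2939  0.1413] angle 25.5 sep 0.0481
latch [ 0.5744 -0.2956  0.1406] angle 26.1 sep 0.049
rung -108 307 [  -0.6 -108.2]
rung -36 308 [ -0.7 -36.2]
rung 36 306 [-0.7 35.7]
rung 108 303 [  0.  107.7]
t 56.23 pos [ 0.5751 -0.2945  0.2349] yaw 25.27 | rot units [ 0.    -0.001 -0.003] | before-turn shift [-0.049 -0.012  2.872] | after-turn shift [-0.049 -0.012  2.872]
```

Gate shut and latch at 25.5° with tabs out. Now I'll squeeze and lock it.

Call:
drive_tool([
  {"translation":[-0.03,0,0.7],"angular":[0,0,0],"gripper":1},
  {"translation":[0,0,0.7],"angular":[0,0,0],"gripper":1},
  {"translation":[0,0,0.7],"angular":[0,0,0],"gripper":1},
  {"translation":[0,0,0.75],"angular":[0,0,0],"gripper":1},
  {"translation":[0,0,0],"angular":[0,0,0],"gripper":0.4},
  {"translation":[0,0,0],"angular":[0,0,0],"gripper":0.4},
  {"translation":[0,0,0],"angular":[0,0,0],"gripper":0.4},
  {"translation":[0,0,0],"angular":[0,0,0],"gripper":0.4},
])

```text
t: 57.22
tool_pos: [0.5751, -0.2967, 0.1246]
tool_rot: [-1.682, -2.653, 0.004]
contact_force: [-9.2, 1.6, 9.3]
opening: 0.0392
grip_force: 37.8
```

Call:
drive_tool([
  {"translation":[0,0,0],"angular":[0,0,0],"gripper":0.4},
  {"translation":[0,0,0],"angular":[0,0,-0.5],"gripper":0.4},
  {"translation":[0,0,0],"angular":[0,0,-0.75],"gripper":0.4},
  {"translation":[0,0,0],"angular":[0,0,-0.75],"gripper":0.4},
  {"translation":[0,0,0],"angular":[0,0,-0.75],"gripper":0.4},
  {"translation":[0,0,0],"angular":[0,0,-0.75],"gripper":0.4},
])

```text
t: 57.98
tool_pos: [0.5752, -0.2967, 0.1246]
tool_rot: [-0.986, -2.982, 0.003]
contact_force: [-8.9, 1.3, 8.0]
opening: 0.0393
grip_force: 37.7
```

Run:
```python
from h import *
latch(); plan((.5745,-.2955),.12,97.4); o=ctrl.get_obs(); print(o["contact_force"],o["wrist_torque"],o["opening"])
```

```text
latch [ 0.5734 -0.2936  0.1412] angle 53.9 sep 0.0333
t 58.02 pos [ 0.5751 -0.2967  0.1246] yaw 53.56 | rot units [-1.60e-02 -4.00e-03 -5.48e+00] | before-turn shift [0.03  0.015 0.114] | after-turn shift [0.011 0.032 0.114]
[-9.18452471  1.51080778  7.87495906] [ 0.24258738  1.43957486 -0.02906457] 0.03956617104754411
```

Call:
drive_tool([
  {"translation":[0,0,-0.05],"angular":[0,0,-0.8],"gripper":0.4},
  {"translation":[0,0,0],"angular":[0,0,-0.8],"gripper":0.4},
  {"translation":[0,0,0],"angular":[0,0,-0.8],"gripper":0.4},
  {"translation":[0,0,0],"angular":[0,0,-0.8],"gripper":0.4},
  {"translation":[0,0,0],"angular":[0,0,-0.8],"gripper":0.4},
  {"translation":[0,0,0],"angular":[0,0,-0.8],"gripper":0.4},
  {"translation":[0,0,0],"angular":[0,0,-0.6],"gripper":0.4},
  {"translation":[0,0,0],"angular":[0,0,-0.3],"gripper":0.4},
])

```text
t: 59.02
tool_pos: [0.575, -0.2966, 0.1247]
tool_rot: [0.242, -3.131, 0.002]
contact_force: [-5.2, -0.8, 0.7]
opening: 0.0391
grip_force: 37.1
```

Run:
```python
from h import *
latch(); plan((.5745,-.2955),.12,97.4); o=ctrl.get_obs(); print(o["contact_force"],o["wrist_torque"],o["opening"])
```

```text
latch [ 0.5736 -0.2954  0.1414] angle 98.1 sep 0.0336
t 59.08 pos [ 0.575  -0.2966  0.1247] yaw 98.86 | rot units [-0.008 -0.009  0.182] | before-turn shift [0.008 0.029 0.118] | after-turn shift [0.008 0.028 0.118]
[-5.62576215 -0.6188585   1.18342773] [-0.01618328  0.83739132 -0.55264234] 0.0390872337890718
```

Torque shows the latch on its end stop. I'll release it and retreat.

Call:
drive_tool([
  {"translation":[0,0,0],"angular":[0,0,0],"gripper":1},
  {"translation":[0,0,0],"angular":[0,0,0],"gripper":1},
  {"translation":[0,0,0],"angular":[0,0,0],"gripper":1},
  {"translation":[0,0,-0.5],"angular":[0,0,0],"gripper":1},
  {"translation":[0,0,-0.9],"angular":[0,0,0],"gripper":1},
  {"translation":[0,0.5,-1],"angular":[0,0,0],"gripper":1},
  {"translation":[0.5,0.9,-1],"angular":[0,0,0],"gripper":1},
  {"translation":[0.5,0.9,-1],"angular":[0,0,0],"gripper":1},
])

```text
t: 60.08
tool_pos: [0.5217, -0.2102, 0.3025]
tool_rot: [-0.241, 3.13, -0.002]
contact_force: [0.2, 0.6, 0.9]
opening: 0.0853
grip_force: 0.0
```

Call:
drive_tool([
  {"translation":[0.5,0.9,0],"angular":[0,0,0],"gripper":1},
  {"translation":[0.2,0.9,0],"angular":[0,0,0],"gripper":1},
  {"translation":[0,0,0],"angular":[0,0,0],"gripper":1},
  {"translation":[0,0,0],"angular":[0,0,0],"gripper":1},
])

```text
t: 60.58
tool_pos: [0.4837, -0.1444, 0.3004]
tool_rot: [-0.242, 3.13, -0.002]
contact_force: [0.0, -0.2, 0.0]
opening: 0.0851
grip_force: 0.0
```

Run:
```python
from h import *
latch(); latch("top"); inpock("wrist","pics/f.png")
im=ctrl.get_image("top"); W=cloud(im); m=masks(im)["yellow"]&(abs(W[...,2]-.086)<.008); q=rel(W[m])*1000
for yc in(-108,-36,36,108):
    k=(abs(q[:,0])<50)&(abs(q[:,1]-yc)<14); print("rung",yc,k.sum(),q[k].mean(0).round(1) if k.sum() else 0)
[print(*b) for b in coils("top")]; print(ctrl.get_obs()["t"])
```

```text
latch [ 0.5746 -0.2948  0.1414] angle 95.9 sep 0.05
latch blobs []
pocket -108 1002 top z 0.0755 [ -23.2 -130.9] [ 22.6 -85.1]
pocket -36 973 top z 0.0754 [-22.7 -58.3] [ 22.8 -13.3]
pocket 36 945 top z 0.0754 [-22.5  10. ] [23.5 55.6]
pocket 108 910 top z 0.0753 [-23.9  84.8] [ 21.1 130.8]
handle 702 [ -2.79177336 157.98836431] [-29.9 153.2] [ 26.4 164.1]
rung -108 210 [  15.  -107.8]
rung -36 308 [ -0.6 -36.1]
rung 36 310 [-0.6 35.7]
rung 108 306 [ -0.9 107.7]
727.9 286.1 59.4 61.1 84.4 [205.0, 187.0] [13.0, 52.0, 27.0]
393.4 26.5 45.9 45.9 67.7 [323.0, 341.0] [173.0, 171.0, 150.0]
60.825
```

View pics/f.png

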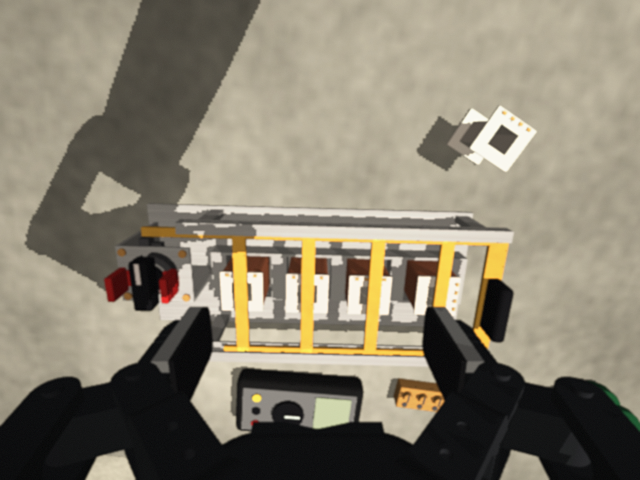

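The final view shows the gate shut with a rung over each of the four seated coils. The latch is back in line with both tabs out, at (118,285) and (168,285).

```bash
python3 -c "
from station import ctrl
print(ctrl.finish_job())"
```

```text
the job is handed in; nothing more can be done
None
```

The job is done and handed in at about 61 s: all four coils stand upright at the bottom of their own pockets, the gate is fully shut, the latch is turned back and locked with both tabs out, and I did not touch the other things on the ledge.

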